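Find the top of an eccentric shaft on centres and brake it there

TASK

Turn the eccentric shaft on its centres by pushing lightly against the side of its crank pin, without gripping the pin; watch the dial gauge, and leave the shaft where the cam has pushed the gauge plunger in as far as it ever goes. Then, with the shaft left at that point, push the brake tab in until the pad bears firmly on the shaft's flange, so that it stays pressed on when you let go. Do not force the crank or crush the brake, do not touch the gauge, and leave the tools round about where they lie.

Things in the scene. Friction and masses are not known exactly. Their poses are not given: they have to be found in the camera images.
- stand: Grey stand, fixed. Base plate 160 x 340 x 16 mm; origin on the table under the vertical shaft axis, z up. Local -x: column (face 73 mm from the axis, 36 mm wide) and a top arm 18 mm wide, heights 126 to 144 mm, reaching over the axis to hold the upper centre. Local +y: dial gauge. Local -y: brake, with a guide block 67 to 93 mm from the axis, 93 mm high.
- shaft (a joint): Angle of the shaft (rad), counter-clockwise from above, end stops at -2.0 and 2.0. At angle a the crank pin is in direction (cos a, sin a) of the stand. Starts between -1.85 and -1.45. Turns stiffly (0.5 to 4 N at the pin) and stays where left. Lower down is a round cam, 24 mm radius, 10 mm off centre; its high side is at an unknown angle, 0.27 to 1.97 rad counter-clockwise of the pin.
- crank: Upright round steel crank pin with a freely turning thin sleeve (push it, do not pinch it), 12 mm diameter, 40 mm tall, on a flat arm 18 mm wide fixed to the shaft. Origin at the pin's foot on its axis, height 104 mm, 60 mm from the shaft axis; pin top at 144 mm. z up; its x and y turn with the loose sleeve and mean nothing. It swings above the gauge and the brake guide.
- gauge: Dial gauge on the stand: round housing 80 mm diameter, white face up, highest point 79 mm; origin at its centre, 110 mm from the shaft axis on the stand's +y side, height 66 mm. The black needle turns clockwise 1 rad per mm of plunger (one tick = 0.5 mm, less than one turn in all) and points away from the shaft at plunger 0.
- plunger (a joint): How far the gauge's sprung plunger is pushed in (m), 0 fully out (as it starts). Its ball tip (4 mm radius) is met by the cam only near the cam's high side: going round, the reading leaves 0 about 0.75 rad before the top, rises smoothly to one highest value of about 3.6 mm where the high side faces the gauge (stand's +y), and falls to 0 as far beyond. Spring force 7 to 13 N.
- brake (a joint): How far the brake rod is pushed in (m), 0 fully back (the start) to 0.024. Stiff: about 7 N moves it, and it stays where left. The sprung rubber pad on its end meets the flange after 6 to 13 mm (differs each time); from there the push rises by 1.5 N per mm. The pad bears firmly when the push is 11 to 17 N; over 20 N is too much.
- brake_tab (a point): Middle of the outer face of the brake's upright tab, an aluminium plate 40 mm wide, 8 mm thick, from height 65 to 125 mm; this point is at height 110 mm, 128 mm from the shaft axis on the stand's -y side when fully back. Push the outer face along the stand's +y.
- pad: Rubber brake pad, 22 x 8 x 12 mm, on the rod's inner end; origin at the centre of its face, height 83 mm. The flange it presses on is a concentric disc of 30 mm radius on the shaft.
- mallet: Wooden mallet lying on the table, head 65 x 100 x 65 mm, origin under the head. Leave it.
- awl: Wood-handled awl 170 mm long lying on the table, origin under its middle. Leave it.
- wax: Flat steel tin, 68 mm diameter, 45 mm high, origin under its centre. Leave it.

How it is judged:
By the outcome, as a careful person would: the job done as asked, in the order asked, and still so for the second after the job is handed in, with the robot touching nothing.
It also fails if it takes over 64 s, if anything falls off the work surface, if the arm or the gripper's body presses on something with over 40 N, if the wrist force passes 120 N, or if a joint passes its speed limit or range.

ROBOT

A 6-joint arm with a two-finger parallel gripper is mounted at the origin on the work surface. World frame = base frame: x ahead of the robot, y to its left, z up, the work surface at z = 0. Lengths are in m, angles in rad, forces in N, time in s.
With the tool pointing down it reaches from about 0.35 to 0.975 m from the base axis. Payload 7.1 kg.
Tool frame: the origin (TCP) lies between the finger pads; the fingertips stand 11 mm ahead of it and the grasp point (between the pads) lies 8 mm behind it; y points along the fingers, z is the direction in which the jaws open and shut, and the axes are right-handed (so a half turn about y gives the same grasp; the last joint's range is limited). The gripper opens to 88 mm and grips with 3 to 60 N. Pads are 20 mm wide; open, the fingers measure 115 mm over their backs; the gripper's body (75 mm by 178 mm) begins 61 mm behind the grasp point.
Start: joints at [-1.348, 0.423, 1.63, -0, 1.089, -0.019], TCP at [0.15, -0.607, 0.234] pointing down, gripper open.
Joint ranges: [-3, 3], [-0.9, 2.11], [0.09, 2.58], [-1.31, 4.45], [0.11, 2.69], [-2.54, 2.54]. Speed limits (rad/s): [2.39, 2.39, 3.01, 3.14, 3.14, 3.14].

INTERFACE

Orientations are given as a 3x3 rotation matrix whose columns are the frame's x, y, z axes.
In Python, from rig import ctrl, eyes gives the robot as it stands.
- The arm moves only by the tool jog_arm, never from a script. Its argument "motion" is a list of rows, each an object of numbers: "tx", "ty", "tz": the shift along the world's x, y, z in m; "spin": the turn about the world's z in degrees; "jaw": the opening, from 0 (shut) to 1 (fully open). A call has 1 to 20 rows; each row shifts and turns the pose as measured when the row begins; what a row does not reach is not made up. A row lasts 1/12 s, in which the tool goes at most 41.7 mm and 7.16 degrees, less where a joint would pass 70% of its speed; a pose out of reach is approached as far as the arm can. A call with a gripper value outside its range is refused whole. The fingers move at their own pace and stop on an object; the grip force is fixed at half the most. Time passes only in rows, so rows that do not move let the fingers close. It gives the time, the measured TCP pose, the force and the opening at its end, in the units of the state.
- ctrl.read_state(): the state, without advancing time (a new reading comes with each control period).
- eyes.camera(name): name is "scene" or "side" or "wrist"; returns the picture (420x560x3 uint8, red, green, blue); there is no depth.
- eyes.get_calibration(name): a dict with "fx", "fy", "cx", "cy" (pixels), "camera_from_world" (4x4, takes a point from world to camera coordinates); the wrist camera has in their place "mount" (4x4, takes a point from camera to tool coordinates, whose origin is the TCP and whose axes are the tool frame's). Camera axes: x right, y down, z forward; pixel columns grow to the right and rows downward; lengths in m; the calibration is good to about 2 mm. A picture is of the moment at which its call begins: read the wrist's pose just before it. get_calibration takes no time and is no camera call.
- ctrl.close_job(): hands the job in, once; it reports no verdict.
The state is a dict: "clock": time; "qpos": joint angles; "joint_velocities": joint speeds; "effort": joint torques, N m; "tool_pos": TCP position; "tcp_rot": TCP orientation; "ft_force": force on the tool from outside, world axes, zero at the start; "torque": the same for the moment, N m; "grip_width": finger opening in m.
Only numpy, scipy, OpenCV 4.12 (cv2) and the standard library are available. Lean on these libraries where they do the work, as an engineer would, in place of code of your own. Each camera call takes 0.05 s, during which the arm holds its last target.

## Working session

There is one attempt and no reset: what is moved stays moved. The work goes in short steps, Python scripts to look and compute and a tool call to move; the robot and the scene stay as the last step left them, time stands still between calls to the robot, and variables do not carry over. Pictures are saved under pics/ and viewed, and the job is handed in when it is done.

Besides the shell and the picture viewer there is one more tool, called after "Emit:" as name(argument=value, ...), one argument or row to a line, values as JSON. jog_arm: Moves the arm, as the interface text tells. Its arguments: {"type":"object","properties":{"motion":{"type":"array","items":{"type":"object","properties":{"tx":{"type":"number"},"ty":{"type":"number"},"tz":{"type":"number"},"spin":{"type":"number"},"jaw":{"type":"number"}}}}},"required":["motion"]}

```bash
mkdir -p pics; ls
python3 - <<'E'
from rig import ctrl, eyes
import cv2
s=ctrl.read_state();print({k:(v if not hasattr(v,'round') else v) for k,v in s.items()})
for n in ["scene","side","wrist"]:
    im=eyes.camera(n); cv2.imwrite(f"pics/{n}0.png",im[:,:,::-1])
    c=eyes.get_calibration(n);print(n,c)
print(ctrl.read_state()['clock'])
E
```

```text
pics
{'clock': 0.0, 'qpos': array([-1.34799298e+00,  4.23818949e-01,  1.63070537e+00,  8.64985851e-07,
        1.08856544e+00, -1.89825638e-02]), 'joint_velocities': array([-1.18166781e-03, -1.37321714e-03, -8.57699173e-05,  1.01935230e-03,
       -1.44360275e-03, -1.90602947e-03]), 'effort': array([-2.65466202e-03, -5.44630086e+01, -2.73673278e+01,  6.42754231e-02,
        2.25981785e-02, -1.37319230e-04]), 'tool_pos': array([ 0.1495646 , -0.60628464,  0.2329093 ]), 'tcp_rot': array([[-9.70912012e-01, -3.30059311e-04,  2.39436331e-01],
       [-2.39436556e-01,  1.46026688e-03, -9.70910914e-01],
       [-2.91827555e-05, -9.99998879e-01, -1.49681892e-03]]), 'ft_force': array([ 1.23507806,  0.59653741, -0.40288292]), 'torque': array([ 0.05603106, -0.02390228, -0.06381858]), 'grip_width': 0.08773539973515683}
scene {'fx': 431.4164251744742, 'fy': 431.4164251744742, 'cx': 278.24874207083235, 'cy': 214.1388234265517, 'camera_from_world': array([[-0.55680606,  0.83055332,  0.01217355,  0.33853531],
       [ 0.65084655,  0.44534226, -0.61487319, -0.30429363],
       [-0.51610637, -0.3344420
[... 236 characters left out ...]
7287533, -0.23012331,  0.02359781,  0.56278741],
       [-0.13871303,  0.49868904, -0.85560969,  0.15678589],
       [ 0.18512776, -0.83567488, -0.51708337,  1.34846207],
       [ 0.        ,  0.        ,  0.        ,  1.        ]])}
wrist {'fx': 346.29167926289097, 'fy': 346.29167926289097, 'cx': 278.76674262223054, 'cy': 210.75151039634665, 'mount': array([[ 2.38863663e-04,  9.68125301e-01,  2.50466254e-01,
        -6.91439192e-02],
       [-1.62259194e-03, -2.50465556e-01,  9.68124151e-01,
        -1.51109860e-01],
       [ 9.99998655e-01, -6.37654204e-04,  1.51104519e-03,
         1.34368501e-04],
       [ 0.00000000e+00,  0.00000000e+00,  0.00000000e+00,
         1.00000000e+00]])}
0.15
```

View pics/scene0.png

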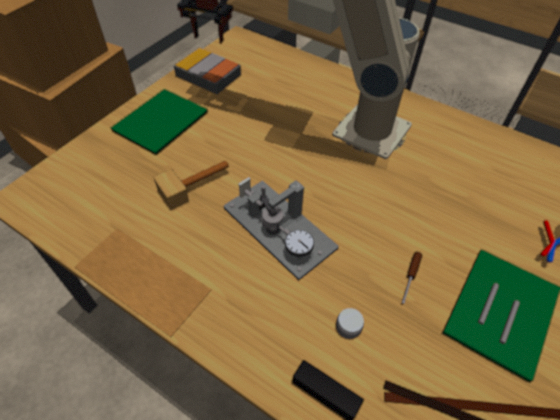

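View pics/side0.png

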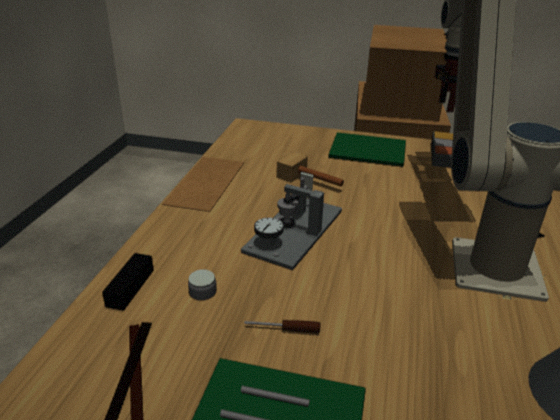

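View pics/wrist0.png

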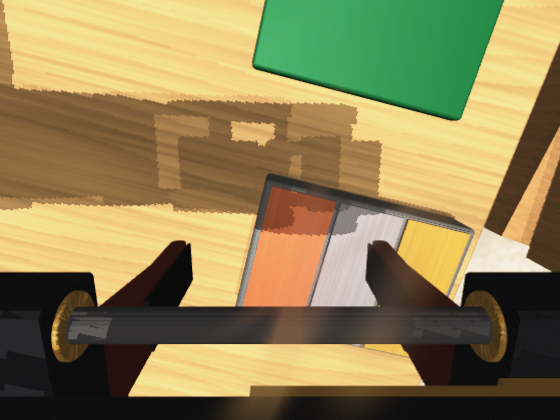

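The scene view shows the stand at about (280,230), with the gauge dial at (299,243), the tab at (245,187), the mallet at (172,190) and the wax at (350,322). The side view agrees: dial at (268,229), column at (315,210). I'll enlarge both.

Run:
```python
import cv2
a=cv2.imread("pics/scene0.png")[165:285,210:350]; cv2.imwrite("pics/sc0.png",cv2.resize(a,None,fx=5,fy=5,interpolation=cv2.INTER_CUBIC))
a=cv2.imread("pics/side0.png")[160:270,235:355]; cv2.imwrite("pics/si0.png",cv2.resize(a,None,fx=5,fy=5,interpolation=cv2.INTER_CUBIC))
```

```text
(no output)
```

View pics/sc0.png

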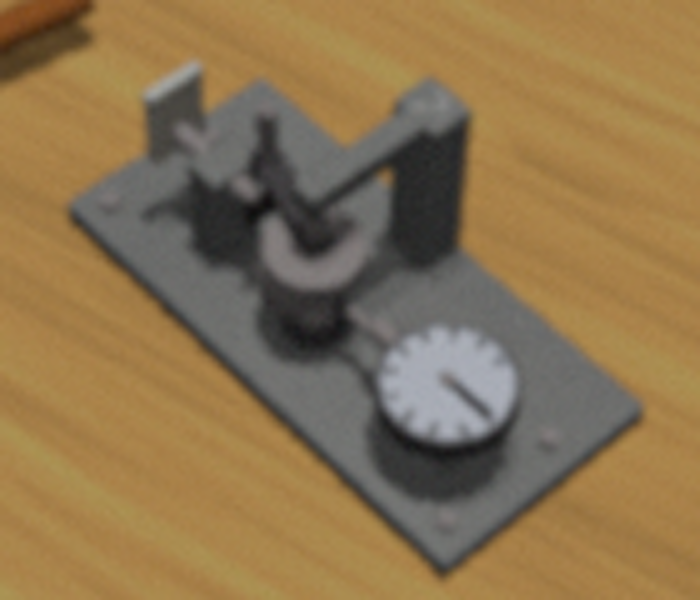

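View pics/si0.png

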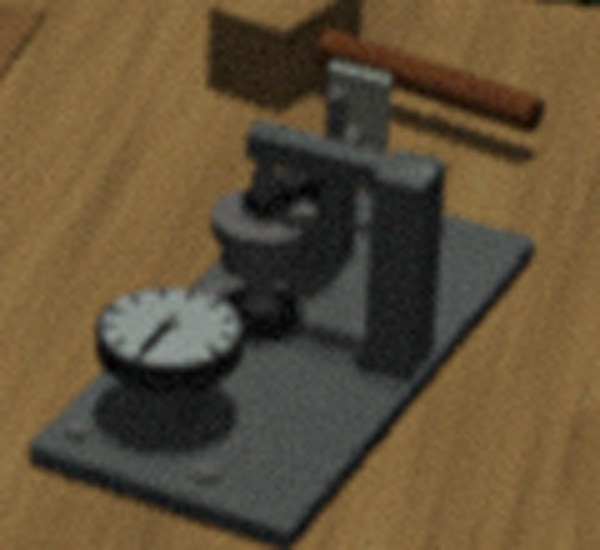

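```bash
cat > h.py <<'E'
import numpy as np, cv2
from rig import ctrl, eyes
def cal(n):
    c=eyes.get_calibration(n); K=np.array([[c['fx'],0,c['cx']],[0,c['fy'],c['cy']],[0,0,1]]); return K,c
def T(n):
    K,c=cal(n)
    if n=='wrist':
        s=ctrl.read_state(); M=np.eye(4);M[:3,:3]=s['tcp_rot'];M[:3,3]=s['tool_pos']
        return K,np.linalg.inv(M@c['mount'])
    return K,c['camera_from_world']
def ray(KT,uv,z):
    K,t=KT;d=t[:3,:3].T@np.linalg.inv(K)@np.array([uv[0],uv[1],1.]);o=-t[:3,:3].T@t[:3,3]
    return (o+d*(z-o[2])/d[2])
def proj(KT,p):
    K,t=KT;q=K@(t[:3,:3]@np.asarray(p)+t[:3,3]);return q[:2]/q[2]
E
python3 - <<'E'
from h import *
S=T('scene');D=T('side')
sc=lambda u,v:(u/5+210-.4,v/5+165-.4); si=lambda u,v:(u/5+235-.4,v/5+160-.4)
P=[ray(S,sc(*p),.016) for p in [(75,208),(445,566),(640,408),(260,82)]]
Q=[ray(D,si(*p),.016) for p in [(32,448),(290,537),(533,243)]]
for p in P: print('scene',p.round(4))
for p in Q: print('side',p.round(4))
print('edges',[np.linalg.norm(P[i]-P[(i+1)%4]).round(4) for i in range(4)],np.linalg.norm(Q[0]-Q[1]),np.linalg.norm(Q[2]-Q[1]))
print('gauge',ray(S,sc(448,385),.079),ray(D,si(172,328),.079))
print('tab top',ray(S,sc(150,95),.125),ray(S,sc(197,68),.125),ray(D,si(330,70),.125),ray(D,si(390,78),.125))
print('pin top',ray(S,sc(266,118),.144))
E
```

```text
scene [ 0.5894 -0.2106  0.016 ]
scene [0.6731 0.1099 0.016 ]
scene [0.5229 0.1475 0.016 ]
scene [ 0.4401 -0.1772  0.016 ]
side [0.6694 0.1155 0.016 ]
side [0.5183 0.1555 0.016 ]
side [ 0.4371 -0.1712  0.016 ]
edges [np.float64(0.3313), np.float64(0.1548), np.float64(0.3352), np.float64(0.1529)] 0.15632423347938845 0.33662033978842903
gauge [0.60970625 0.06831406 0.079     ] [0.60278066 0.07480281 0.079     ]
tab top [ 0.56395586 -0.1644249   0.125     ] [ 0.53185159 -0.15466945  0.125     ] [ 0.56606979 -0.15548603  0.125     ] [ 0.52953038 -0.15511222  0.125     ]
pin top [ 0.55428442 -0.08980211  0.144     ]
```

Emit:
jog_arm(
  motion=[
    {"tx": 0.012, "ty": 0.015, "tz": 0.006, "spin": 3.1, "jaw": 0},
    {"tx": 0.0227, "ty": 0.0296, "tz": 0.006, "spin": 3.9, "jaw": 0},
    {"tx": 0.0227, "ty": 0.0296, "tz": 0.006, "spin": 3.9, "jaw": 0},
    {"tx": 0.0227, "ty": 0.0296, "tz": 0.006, "spin": 3.9, "jaw": 0},
    {"tx": 0.0227, "ty": 0.0296, "tz": 0.006, "spin": 3.9, "jaw": 0},
    {"tx": 0.0227, "ty": 0.0296, "tz": 0.006, "spin": 3.9, "jaw": 0},
    {"tx": 0.0227, "ty": 0.0296, "tz": 0.006, "spin": 3.9, "jaw": 0},
    {"tx": 0.0227, "ty": 0.0296, "tz": 0.006, "spin": 3.9, "jaw": 0},
    {"tx": 0.0227, "ty": 0.0296, "tz": 0.006, "spin": 3.9, "jaw": 0},
    {"tx": 0.0227, "ty": 0.0296, "tz": 0.006, "spin": 3.9, "jaw": 0},
    {"tx": 0.0227, "ty": 0.0296, "tz": 0.006, "spin": 3.9, "jaw": 0},
    {"tx": 0.0227, "ty": 0.0296, "tz": 0.006, "spin": 3.9, "jaw": 0},
    {"tx": 0.0227, "ty": 0.0296, "tz": 0.006, "spin": 3.9, "jaw": 0},
    {"tx": 0.0227, "ty": 0.0296, "tz": 0.006, "spin": 3.9, "jaw": 0},
    {"tx": 0.0227, "ty": 0.0296, "tz": 0.006, "spin": 3.9, "jaw": 0},
    {"tx": 0.0227, "ty": 0.0296, "tz": 0.006, "spin": 3.9, "jaw": 0},
    {"tx": 0.011, "ty": 0.014, "jaw": 0},
    {"jaw": 0},
  ],
)

```text
invalid input
```

Emit:
jog_arm(
  motion=[
    {"tx": 0.012, "ty": 0.015, "tz": 0.006, "spin": 3.1, "jaw": 0.0},
  ],
)

```text
clock: 0.23
tool_pos: [0.1602, -0.5924, 0.2379]
tcp_rot: [[-0.957, -0.001, 0.29], [-0.29, 0.002, -0.957], [0.001, -1.0, -0.002]]
ft_force: [-0.5, -0.1, -0.4]
grip_width: 0.0843
```

Emit:
jog_arm(
  motion=[
    {"tx": 0.023, "ty": 0.03, "tz": 0.006, "spin": 3.9, "jaw": 0},
    {"tx": 0.023, "ty": 0.03, "tz": 0.006, "spin": 3.9, "jaw": 0},
    {"tx": 0.023, "ty": 0.03, "tz": 0.006, "spin": 3.9, "jaw": 0},
    {"tx": 0.023, "ty": 0.03, "tz": 0.006, "spin": 3.9, "jaw": 0},
    {"tx": 0.023, "ty": 0.03, "tz": 0.006, "spin": 3.9, "jaw": 0},
    {"tx": 0.023, "ty": 0.03, "tz": 0.006, "spin": 3.9, "jaw": 0},
    {"tx": 0.023, "ty": 0.03, "tz": 0.006, "spin": 3.9, "jaw": 0},
    {"tx": 0.023, "ty": 0.03, "tz": 0.006, "spin": 3.9, "jaw": 0},
    {"tx": 0.023, "ty": 0.03, "tz": 0.006, "spin": 3.9, "jaw": 0},
    {"tx": 0.023, "ty": 0.03, "tz": 0.006, "spin": 3.9, "jaw": 0},
    {"tx": 0.023, "ty": 0.03, "tz": 0.006, "spin": 3.9, "jaw": 0},
    {"tx": 0.023, "ty": 0.03, "tz": 0.006, "spin": 3.9, "jaw": 0},
    {"tx": 0.023, "ty": 0.03, "tz": 0.006, "spin": 3.9, "jaw": 0},
    {"tx": 0.023, "ty": 0.03, "tz": 0.006, "spin": 3.9, "jaw": 0},
  ],
)

```text
clock: 1.4
tool_pos: [0.4876, -0.1526, 0.3226]
tcp_rot: [[-0.283, -0.005, 0.959], [-0.959, 0.001, -0.283], [0.001, -1.0, -0.005]]
ft_force: [-0.3, -1.2, 0.0]
grip_width: 0.0001
```

```bash
cat >> h.py <<'E'
def snap(tag,names=('scene','side','wrist')):
    for n in names:
        kt=T(n); im=eyes.camera(n)[:,:,::-1].copy(); cv2.imwrite(f'pics/{n}{tag}.png',im)
        np.savez(f'pics/{n}{tag}.npz',K=kt[0],T=kt[1])
        if n=='scene': a=im[165:285,210:350]
        elif n=='side': a=im[160:270,235:355]
        else: continue
        cv2.imwrite(f'pics/{n}{tag}z.png',cv2.resize(a,None,fx=5,fy=5,interpolation=cv2.INTER_CUBIC))
def load(n,tag):
    z=np.load(f'pics/{n}{tag}.npz'); return (z['K'],z['T'])
E
python3 -c "
from h import *
snap('1',('wrist',))"
```

```text
(no output)
```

View pics/wrist1.png

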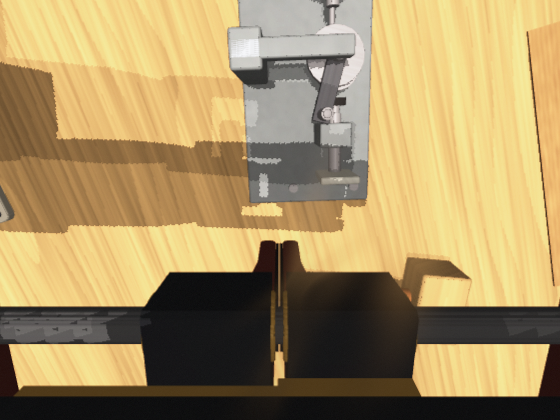

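Wrist view: pin top at (327,114), tab top edge at about (339,179), near plate corners at (250,202) and (366,199), flange disc around (335,57).

Run:
```python
from h import *
W=load('wrist','1'); im=cv2.imread('pics/wrist1.png')
cv2.imwrite('pics/w1z.png',cv2.resize(im[0:215,215:385],None,fx=4,fy=4,interpolation=cv2.INTER_CUBIC)[:600*2])
cv2.imwrite('pics/w1z.png',cv2.resize(im[80:215,215:385],None,fx=4,fy=4,interpolation=cv2.INTER_CUBIC))
for n,p,z in [('pin',(327,114),.144),('c1',(250,202),.016),('c2',(366,199),.016),('tabL',(321,179),.125),('tabR',(358,179),.125),('flange',(335,57),.09)]: print(n,ray(W,p,z).round(4))
```

```text
pin [ 0.5513 -0.094   0.144 ]
c1 [ 0.4389 -0.1785  0.016 ]
c2 [ 0.5908 -0.2188  0.016 ]
tabL [ 0.532  -0.1543  0.125 ]
tabR [ 0.568  -0.1648  0.125 ]
flange [ 0.5801 -0.0428  0.09  ]
```

View pics/w1z.png

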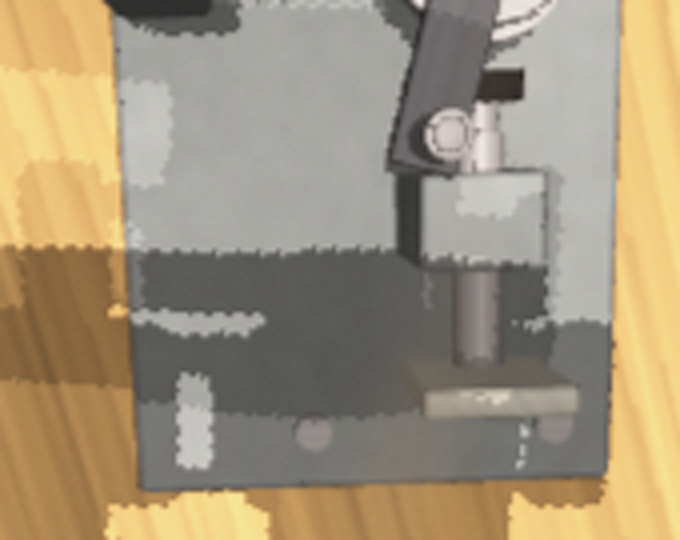

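Emit:
jog_arm(
  motion=[
    {"tx": 0.012, "ty": 0.023, "tz": -0.02, "spin": 1.8, "jaw": 0},
    {"tx": 0.012, "ty": 0.022, "tz": -0.02, "spin": 0, "jaw": 0},
    {"tx": 0.012, "ty": 0.022, "tz": -0.025, "spin": 0, "jaw": 0},
    {"tx": 0, "ty": 0, "tz": -0.03, "spin": 0, "jaw": 0},
    {"tx": 0, "ty": 0, "tz": -0.03, "spin": 0, "jaw": 0},
    {"tx": 0, "ty": 0, "tz": 0, "spin": 0, "jaw": 0},
  ],
)

```text
clock: 1.95
tool_pos: [0.5332, -0.0732, 0.1977]
tcp_rot: [[-0.234, 0.008, 0.972], [-0.972, 0.001, -0.235], [-0.003, -1.0, 0.008]]
ft_force: [-1.3, 0.9, -0.2]
grip_width: 0.0005
```

Run:
```python
from h import *
s=ctrl.read_state();print(s['tool_pos'],s['tcp_rot'],s['ft_force'])
snap('2',('wrist','scene'))
```

```text
[ 0.53324325 -0.07324992  0.19773079] [[-2.34495057e-01  8.21661319e-03  9.72082587e-01]
 [-9.72113890e-01  6.71091771e-04 -2.34508280e-01]
 [-2.57922046e-03 -9.99966018e-01  7.83011612e-03]] [-1.26332909  0.93565026 -0.19508884]
```

View pics/wrist2.png

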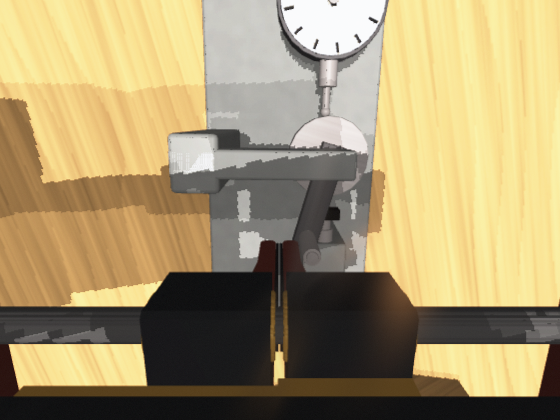

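View pics/scene2z.png

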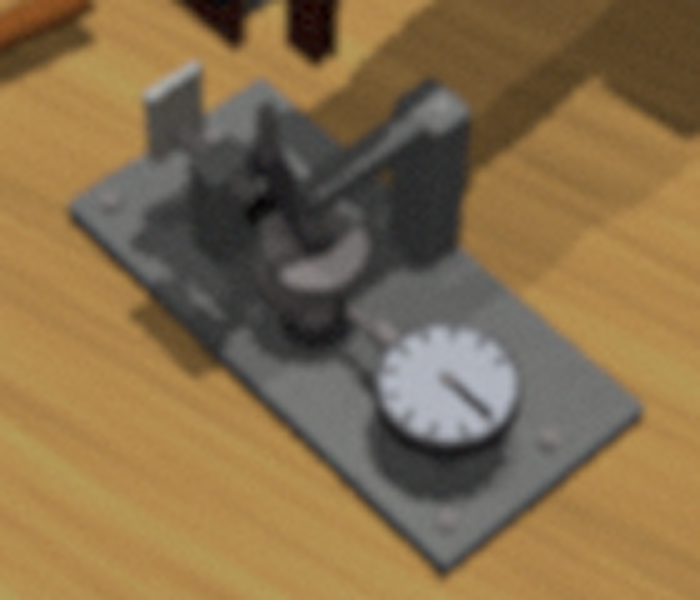

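Run:
```python
from h import *
s=ctrl.read_state();R=s['tcp_rot'];p=s['tool_pos']
S=load('scene','2');W=load('wrist','2')
for z in (-.0135,0,.0135):
  for y in (.011,-.03): 
    q=p+R@np.array([0,y,z]); print(z,y,proj(S,q),(proj(S,q)-[210,165])*5,proj(W,q))
im=cv2.imread('pics/scene2.png'); cv2.imwrite('pics/sc2b.png',cv2.resize(im[80:240,180:360],None,fx=4,fy=4))
print('pin',ray(W,(312,257),.144))
```

```text
-0.0135 0.011 [274.79807399 172.4687258 ] [323.99036994  37.34362901] [254.99099892 265.73326893]
-0.0135 -0.03 [275.01871799 161.6131917 ] [325.09358995 -16.93404148] [247.1911998  309.97886762]
0 0.011 [271.10130217 174.85249581] [305.50651087  49.26247903] [282.49862826 265.80939329]
0 -0.03 [271.21864531 164.00822934] [306.09322654  -4.9588533 ] [283.07528356 310.10014312]
0.0135 0.011 [267.3671981  177.26033857] [286.83599052  61.30169286] [310.02719415 265.88557559]
0.0135 -0.03 [267.37910737 166.42814039] [286.89553684   7.14070194] [318.99500422 310.22153906]
pin [ 0.55165213 -0.09313595  0.144     ]
```

View pics/sc2b.png

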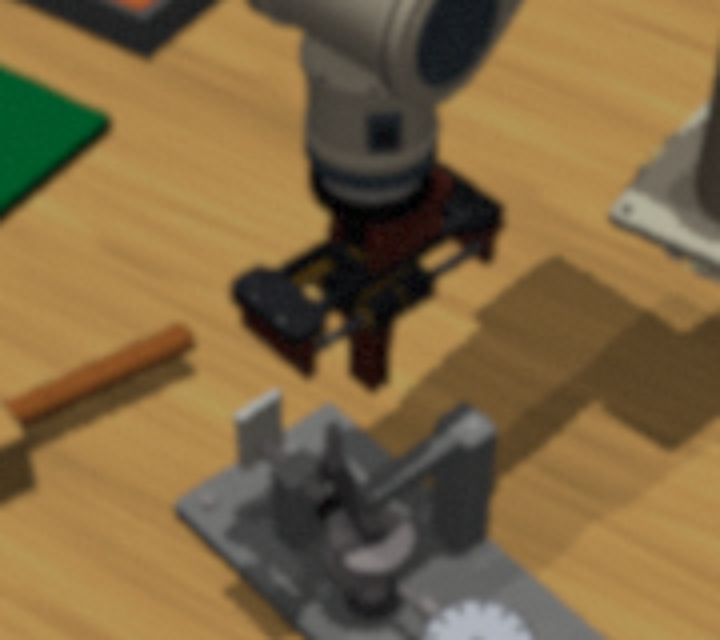

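Emit:
jog_arm(
  motion=[
    {"tx": -0.009, "ty": -0.012, "tz": 0, "spin": -1.0, "jaw": 0},
    {"tx": 0, "ty": 0, "tz": -0.024, "spin": 0, "jaw": 0},
    {"tx": 0, "ty": 0, "tz": -0.024, "spin": 0, "jaw": 0},
    {"tx": 0, "ty": 0, "tz": -0.015, "spin": 0, "jaw": 0},
    {"tx": 0, "ty": 0, "tz": 0, "spin": 0, "jaw": 0},
  ],
)

```text
clock: 2.47
tool_pos: [0.5312, -0.0928, 0.1489]
tcp_rot: [[-0.259, 0.032, 0.965], [-0.966, -0.005, -0.259], [-0.003, -0.999, 0.032]]
ft_force: [-0.7, 0.1, 0.5]
grip_width: 0.0004
```

Run:
```python
from h import *
s=ctrl.read_state();print(s['tool_pos'],s['tcp_rot'],s['ft_force'])
snap('3',('wrist','side'))
```

```text
[ 0.53123513 -0.09278588  0.14893491] [[-0.25877471  0.0322096   0.96540053]
 [-0.96593209 -0.00522131 -0.25874299]
 [-0.00329336 -0.9994675   0.03246342]] [-0.74676265  0.05618025  0.49219994]
```

View pics/wrist3.png

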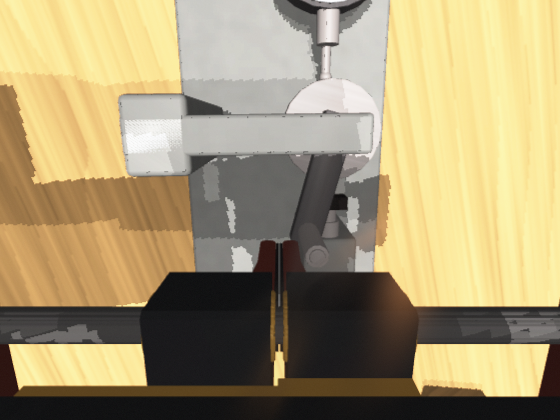

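View pics/side3z.png

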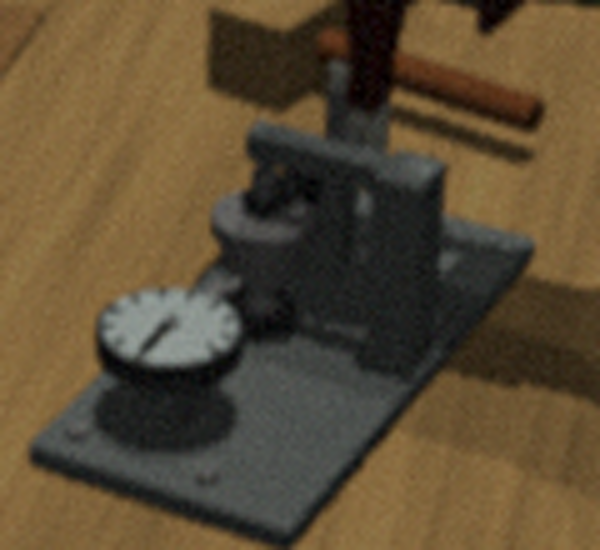

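Emit:
jog_arm(
  motion=[
    {"tx": -0.005, "ty": 0.0035, "tz": 0, "spin": 0, "jaw": 0},
    {"tx": -0.005, "ty": 0.0035, "tz": 0, "spin": 0, "jaw": 0},
    {"tx": 0, "ty": 0, "tz": 0, "spin": 0, "jaw": 0},
  ],
)

```text
clock: 2.82
tool_pos: [0.524, -0.0869, 0.1557]
tcp_rot: [[-0.261, 0.042, 0.965], [-0.965, -0.007, -0.261], [-0.004, -0.999, 0.042]]
ft_force: [0.5, -0.8, -0.0]
grip_width: 0.0005
```

Emit:
jog_arm(
  motion=[
    {"tx": 0, "ty": 0, "tz": -0.01, "spin": 0, "jaw": 0},
    {"tx": 0, "ty": 0, "tz": -0.01, "spin": 0, "jaw": 0},
    {"tx": 0, "ty": 0, "tz": 0, "spin": 0, "jaw": 0},
  ],
)

```text
clock: 3.07
tool_pos: [0.525, -0.0867, 0.1368]
tcp_rot: [[-0.26, 0.047, 0.964], [-0.966, -0.008, -0.26], [-0.004, -0.999, 0.048]]
ft_force: [-0.0, -0.1, 0.2]
grip_width: 0.0004
```

Emit:
jog_arm(
  motion=[
    {"tx": 0, "ty": 0, "tz": -0.005, "spin": 0, "jaw": 0},
    {"tx": 0, "ty": 0, "tz": -0.005, "spin": 0, "jaw": 0},
    {"tx": 0, "ty": 0, "tz": 0, "spin": 0, "jaw": 0},
  ],
)

```text
clock: 3.32
tool_pos: [0.5246, -0.0865, 0.1246]
tcp_rot: [[-0.259, 0.045, 0.965], [-0.966, -0.008, -0.259], [-0.004, -0.999, 0.046]]
ft_force: [-0.3, -0.6, -0.2]
grip_width: 0.0002
```

Run:
```python
from h import *
s=ctrl.read_state();print(s['tool_pos'],s['ft_force'])
snap('4',('wrist',))
```

```text
[ 0.52460541 -0.08645553  0.12458742] [-0.32018103 -0.58048608 -0.20381851]
```

View pics/wrist4.png

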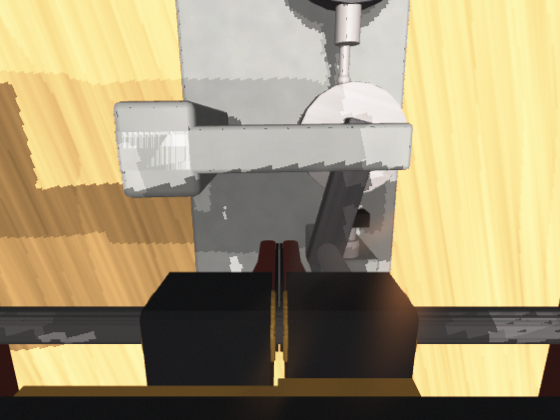

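Emit:
jog_arm(
  motion=[
    {"tx": 0.004, "ty": -0.001, "tz": 0, "spin": 0, "jaw": 0},
    {"tx": 0.004, "ty": -0.001, "tz": 0, "spin": 0, "jaw": 0},
    {"tx": 0.004, "ty": -0.001, "tz": 0, "spin": 0, "jaw": 0},
    {"tx": 0.004, "ty": -0.001, "tz": 0, "spin": 0, "jaw": 0},
  ],
)

```text
clock: 3.7
tool_pos: [0.5408, -0.0906, 0.1244]
tcp_rot: [[-0.259, 0.043, 0.965], [-0.966, -0.007, -0.259], [-0.004, -0.999, 0.043]]
ft_force: [-2.1, -0.3, 0.9]
grip_width: 0.0002
```

```bash
cat >> h.py <<'E'
AX=np.array([.580,-.038]); PSI=-.255
def loc(p):
    c,s=np.cos(PSI),np.sin(PSI);d=np.asarray(p)[:2]-AX;return np.array([c*d[0]+s*d[1],-s*d[0]+c*d[1]])
def st():
    s=ctrl.read_state();R=s['tcp_rot'];print('t',round(s['clock'],2),'tcp',s['tool_pos'].round(4),'loc',(loc(s['tool_pos'])*1e3).round(1),'tip',(loc(s['tool_pos']+.011*R[:,1])*1e3).round(1),'F',s['ft_force'].round(2),'yaw',np.degrees(np.arctan2(-R[1,0],-R[0,0])).round(1),'ydir',R[:,1].round(3),'q6',s['qpos'][5].round(2))
E
python3 -c "
from h import *
st(); snap('5',('wrist','scene'))"
```

```text
t 3.7 tcp [ 0.5408 -0.0906  0.1244] loc [-24.6 -60.8] tip [-24.2 -60.7] F [-2.12 -0.34  0.86] yaw 75.0 ydir [ 0.043 -0.007 -0.999] q6 0.07
```

View pics/wrist5.png

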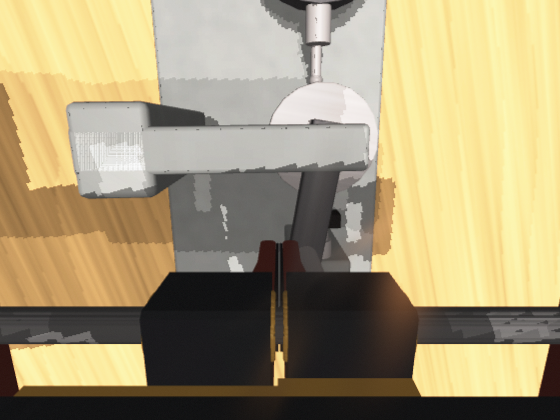

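View pics/scene5z.png

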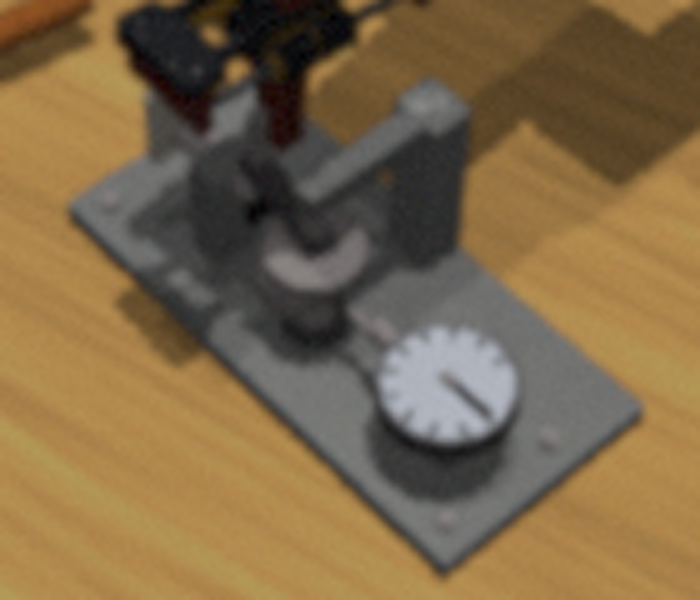

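Emit:
jog_arm(
  motion=[
    {"tx": 0.004, "ty": -0.001, "tz": 0, "spin": 0, "jaw": 0},
    {"tx": 0.004, "ty": -0.001, "tz": 0, "spin": 0, "jaw": 0},
    {"tx": 0.004, "ty": -0.001, "tz": 0, "spin": 0, "jaw": 0},
    {"tx": 0.004, "ty": -0.001, "tz": 0, "spin": 0, "jaw": 0},
    {"tx": 0.004, "ty": -0.001, "tz": 0, "spin": 0, "jaw": 0},
  ],
)

```text
clock: 4.22
tool_pos: [0.5617, -0.0958, 0.1245]
tcp_rot: [[-0.26, 0.041, 0.965], [-0.966, -0.007, -0.26], [-0.004, -0.999, 0.042]]
ft_force: [-2.5, 0.1, 0.5]
grip_width: 0.0006
```

```bash
python3 -c "
from h import *
st(); snap('6',('side','scene'))"
```

```text
t 4.22 tcp [ 0.5617 -0.0958  0.1245] loc [ -3.2 -60.6] tip [ -2.7 -60.5] F [-2.5   0.07  0.54] yaw 75.0 ydir [ 0.041 -0.007 -0.999] q6 0.07
```

View pics/side6z.png

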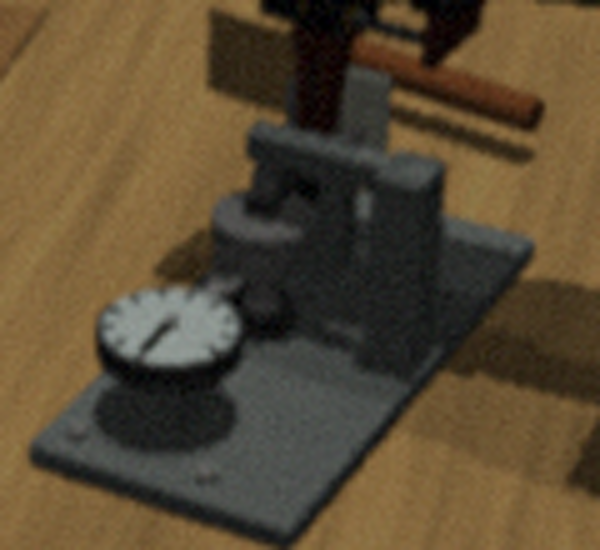

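View pics/scene6z.png

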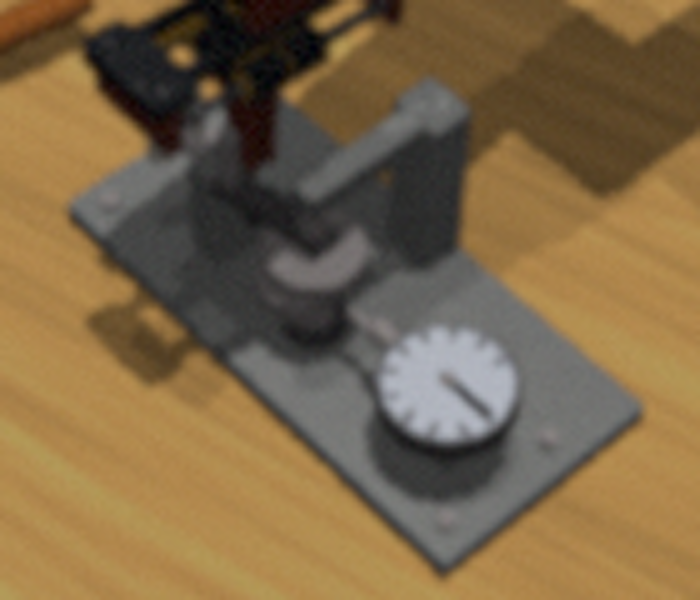

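Emit:
jog_arm(
  motion=[
    {"tx": 0.004, "ty": 0, "tz": 0, "spin": 0, "jaw": 0},
    {"tx": 0.004, "ty": 0.0005, "tz": 0, "spin": 0, "jaw": 0},
    {"tx": 0.004, "ty": 0.001, "tz": 0, "spin": 0, "jaw": 0},
    {"tx": 0.004, "ty": 0.001, "tz": 0, "spin": 0, "jaw": 0},
    {"tx": 0.004, "ty": 0.0015, "tz": 0, "spin": 0, "jaw": 0},
  ],
)

```text
clock: 4.73
tool_pos: [0.5831, -0.0919, 0.1244]
tcp_rot: [[-0.26, 0.041, 0.965], [-0.966, -0.007, -0.26], [-0.004, -0.999, 0.041]]
ft_force: [-2.6, -0.4, 1.3]
grip_width: 0.0007
```

```bash
python3 -c "
from h import *
st(); snap('7',('wrist','scene'))"
```

```text
t 4.73 tcp [ 0.5831 -0.0919  0.1244] loc [ 16.5 -51.4] tip [ 17.  -51.3] F [-2.61 -0.42  1.34] yaw 74.9 ydir [ 0.041 -0.007 -0.999] q6 0.09
```

View pics/wrist7.png

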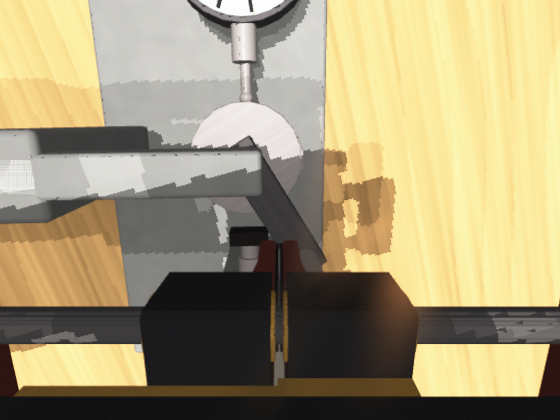

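View pics/scene7z.png

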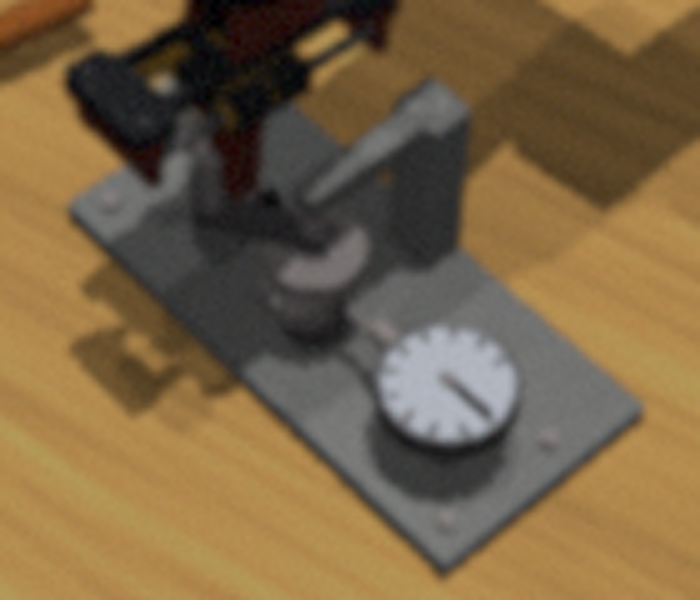

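Emit:
jog_arm(
  motion=[
    {"tx": -0.004, "ty": 0.001, "tz": 0, "spin": 0, "jaw": 0},
    {"tx": -0.004, "ty": 0.001, "tz": 0, "spin": 0, "jaw": 0},
    {"tx": -0.002, "ty": -0.007, "tz": 0, "spin": 0, "jaw": 0},
    {"tx": -0.002, "ty": -0.007, "tz": 0, "spin": 0, "jaw": 0},
    {"tx": -0.002, "ty": -0.007, "tz": 0, "spin": 0, "jaw": 0},
    {"tx": 0, "ty": 0, "tz": 0, "spin": 0, "jaw": 0},
  ],
)

```text
clock: 5.33
tool_pos: [0.5698, -0.1124, 0.125]
tcp_rot: [[-0.258, 0.046, 0.965], [-0.966, -0.008, -0.258], [-0.004, -0.999, 0.047]]
ft_force: [0.0, 0.1, 0.2]
grip_width: 0.0006
```

```bash
python3 -c "
from h import *
st(); snap('8',('wrist','scene'))"
```

```text
t 5.33 tcp [ 0.5698 -0.1124  0.125 ] loc [  8.9 -74.6] tip [  9.4 -74.6] F [0.02 0.07 0.2 ] yaw 75.0 ydir [ 0.046 -0.008 -0.999] q6 0.04
```

View pics/wrist8.png

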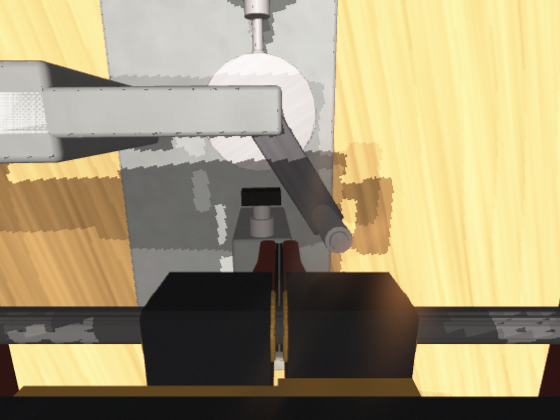

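View pics/scene8z.png

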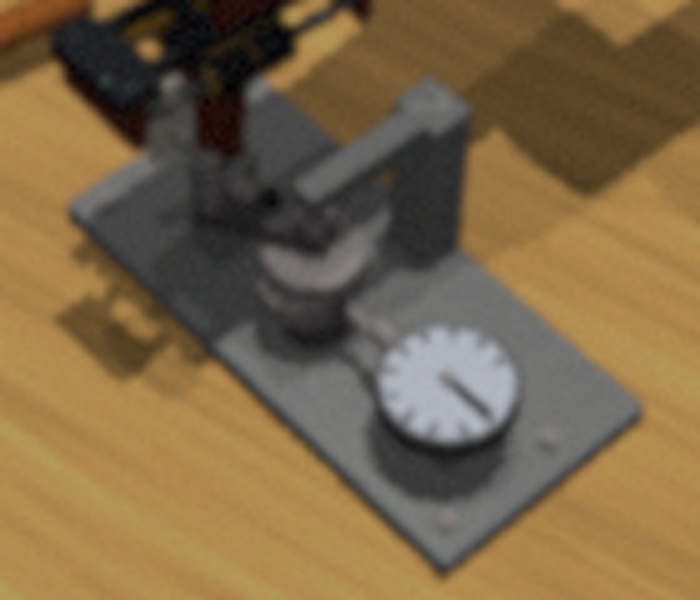

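Run:
```python
from h import *
W=load('wrist','8')
l=loc(ray(W,(339,239),.144));print(l,np.hypot(*l),np.arctan2(l[1],l[0]))
```

```text
[ 0.03371823 -0.05291026] 0.0627408555283417 -1.0034208731570264
```

Emit:
jog_arm(
  motion=[
    {"tx": 0.0045, "ty": -0.0012, "tz": 0, "spin": 0, "jaw": 0},
    {"tx": 0.0045, "ty": -0.0012, "tz": 0, "spin": 0, "jaw": 0},
    {"tx": 0.0045, "ty": -0.0012, "tz": 0, "spin": 0, "jaw": 0},
    {"tx": 0.0045, "ty": -0.0012, "tz": 0, "spin": 0, "jaw": 0},
    {"tx": 0.0045, "ty": -0.0012, "tz": 0, "spin": 0, "jaw": 0},
    {"tx": 0.0045, "ty": -0.0012, "tz": 0, "spin": 0, "jaw": 0},
    {"tx": 0, "ty": 0, "tz": 0, "spin": 0, "jaw": 0},
  ],
)

```text
clock: 6.02
tool_pos: [0.6012, -0.1196, 0.1252]
tcp_rot: [[-0.258, 0.048, 0.965], [-0.966, -0.008, -0.258], [-0.005, -0.999, 0.048]]
ft_force: [-0.1, 0.4, 0.4]
grip_width: 0.0002
```

```bash
python3 -c "
from h import *
st(); snap('9',('wrist',))"
```

```text
t 6.02 tcp [ 0.6012 -0.1196  0.1252] loc [ 41.1 -73.6] tip [ 41.7 -73.5] F [-0.08  0.36  0.35] yaw 75.0 ydir [ 0.048 -0.008 -0.999] q6 0.04
```

View pics/wrist9.png

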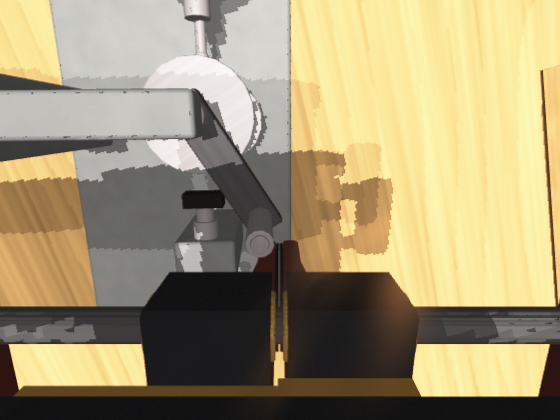

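Emit:
jog_arm(
  motion=[
    {"tx": 0.001, "ty": 0.004, "tz": 0, "spin": 0, "jaw": 0},
    {"tx": 0.001, "ty": 0.004, "tz": 0, "spin": 0, "jaw": 0},
    {"tx": 0.001, "ty": 0.004, "tz": 0, "spin": 0, "jaw": 0},
    {"tx": 0.003, "ty": 0.0025, "tz": 0, "spin": 0, "jaw": 0},
    {"tx": 0.003, "ty": 0.0025, "tz": 0, "spin": 0, "jaw": 0},
  ],
)

```text
clock: 6.48
tool_pos: [0.6092, -0.1033, 0.125]
tcp_rot: [[-0.258, 0.046, 0.965], [-0.966, -0.011, -0.258], [-0.001, -0.999, 0.048]]
ft_force: [-0.8, -2.8, 0.3]
grip_width: 0.0005
```

```bash
python3 -c "
from h import *
st(); snap('10',('wrist','scene'))"
```

```text
t 6.48 tcp [ 0.6092 -0.1033  0.125 ] loc [ 44.7 -55.9] tip [ 45.2 -55.9] F [-0.84 -2.78  0.31] yaw 75.0 ydir [ 0.046 -0.011 -0.999] q6 0.08
```

View pics/wrist10.png

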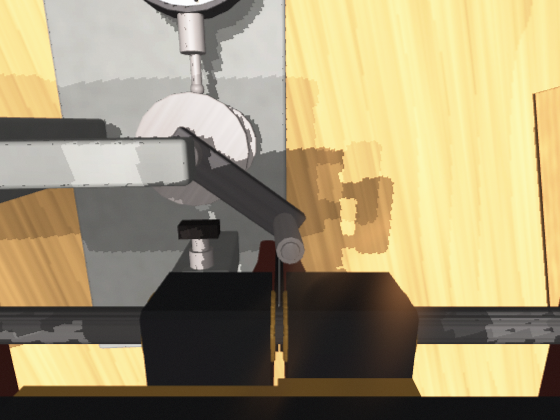

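View pics/scene10z.png

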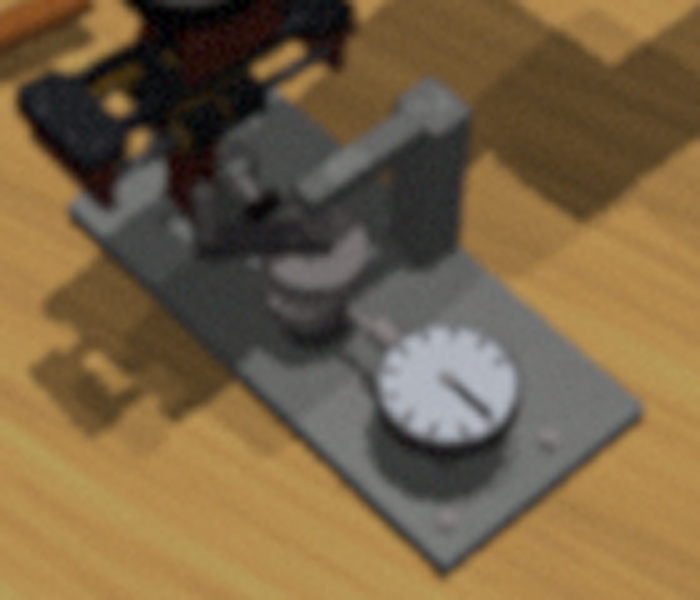

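```bash
cat >> h.py <<'E'
def pin(tag,uv):
    l=loc(ray(load('wrist',tag),uv,.144));a=np.arctan2(l[1],l[0]);print('pin',(l*1e3).round(1),'r',(np.hypot(*l)*1e3).round(1),'a',a.round(3));return a
E
python3 -c "
from h import *
pin('10',(290,249))"
```

```text
pin [ 49.5 -37.9] r 62.4 a -0.653
```

Emit:
jog_arm(
  motion=[
    {"tx": 0.004, "ty": 0.0025, "tz": 0, "spin": 0, "jaw": 0},
    {"tx": 0.004, "ty": 0.003, "tz": 0, "spin": 0, "jaw": 0},
    {"tx": 0.0035, "ty": 0.003, "tz": 0, "spin": 0, "jaw": 0},
    {"tx": 0.003, "ty": 0.0035, "tz": 0, "spin": 0, "jaw": 0},
    {"tx": 0.0025, "ty": 0.0035, "tz": 0, "spin": 0, "jaw": 0},
    {"tx": 0.002, "ty": 0.0035, "tz": 0, "spin": 0, "jaw": 0},
  ],
)

```text
clock: 7.08
tool_pos: [0.63, -0.0821, 0.1249]
tcp_rot: [[-0.258, 0.046, 0.965], [-0.966, -0.01, -0.258], [-0.002, -0.999, 0.047]]
ft_force: [-0.8, -3.1, -0.2]
grip_width: 0.0004
```

```bash
python3 -c "
from h import *
st(); snap('11',('wrist','scene'))"
```

```text
t 7.08 tcp [ 0.63   -0.0821  0.1249] loc [ 59.5 -30.1] tip [ 60. -30.] F [-0.79 -3.15 -0.18] yaw 75.0 ydir [ 0.046 -0.01  -0.999] q6 0.12
```

View pics/wrist11.png

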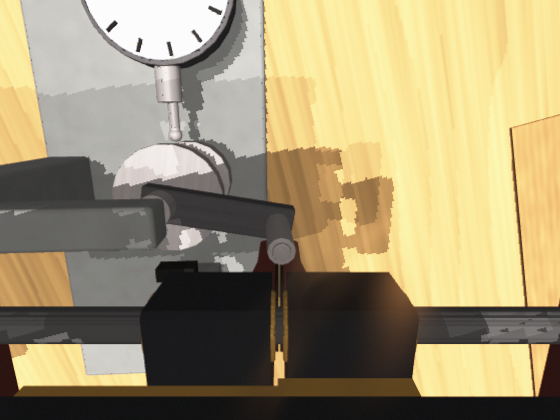

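View pics/scene11z.png

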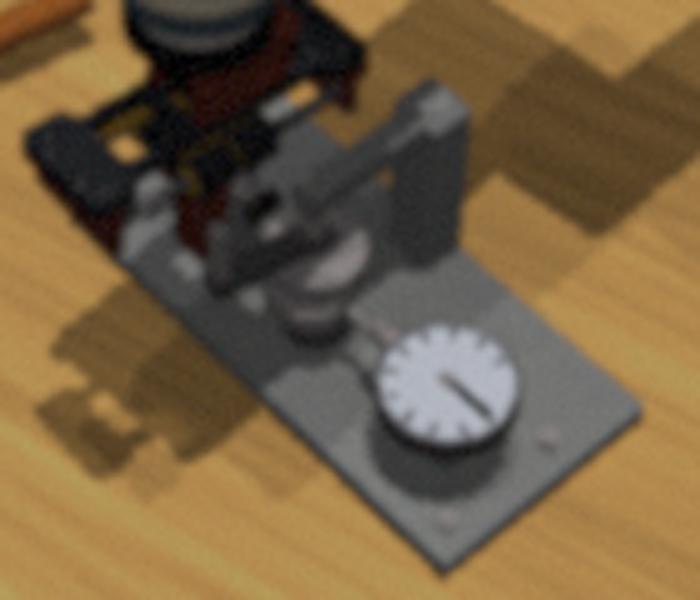

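Emit:
jog_arm(
  motion=[
    {"tx": 0.0015, "ty": 0.0035, "tz": 0, "spin": 0, "jaw": 0},
    {"tx": 0.001, "ty": 0.004, "tz": 0, "spin": 0, "jaw": 0},
    {"tx": 0.001, "ty": 0.004, "tz": 0, "spin": 0, "jaw": 0},
    {"tx": 0.001, "ty": 0.003, "tz": 0, "spin": 0, "jaw": 0},
  ],
)

```text
clock: 7.52
tool_pos: [0.6346, -0.068, 0.1249]
tcp_rot: [[-0.258, 0.046, 0.965], [-0.966, -0.013, -0.257], [0.001, -0.999, 0.048]]
ft_force: [-1.2, -5.5, 0.7]
grip_width: 0.0005
```

```bash
python3 -c "
from h import *
st(); snap('12',('wrist','scene'))"
```

```text
t 7.52 tcp [ 0.6346 -0.068   0.1249] loc [ 60.4 -15.3] tip [ 60.9 -15.3] F [-1.17 -5.53  0.7 ] yaw 75.1 ydir [ 0.046 -0.013 -0.999] q6 0.14
```

View pics/wrist12.png

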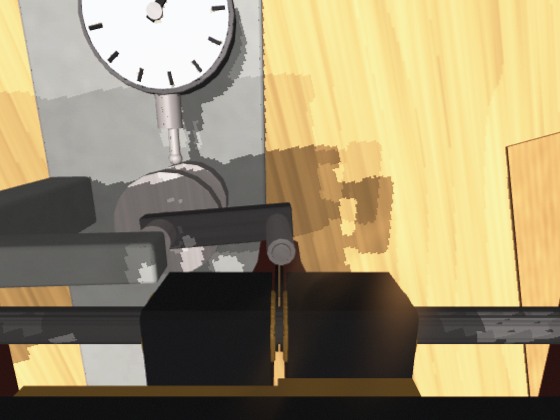

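```bash
cat >> h.py <<'E'
def needle(n,tag,show=True):
    im=cv2.imread(f'pics/{n}{tag}.png'); KT=load(n,tag); hsv=cv2.cvtColor(im,cv2.COLOR_BGR2HSV)
    g=AX+.110*np.array([-np.sin(PSI),np.cos(PSI)])
    c=proj(KT,[g[0],g[1],.079])
    rx=[proj(KT,[g[0]+.033*np.cos(t),g[1]+.033*np.sin(t),.079]) for t in np.linspace(0,6.283,60)]
    # topdown rectification: 0.25mm/px, 80mm
    s=.00025;N=360
    src=np.array([proj(KT,[g[0]+dx,g[1]+dy,.079]) for dx,dy in [(-.045,-.045),(.045,-.045),(.045,.045),(-.045,.045)]],np.float32)
    dst=np.array([[0,0],[N,0],[N,N],[0,N]],np.float32)
    w=cv2.warpPerspective(im,cv2.getPerspectiveTransform(src,dst),(N,N),flags=cv2.INTER_CUBIC)
    gr=cv2.cvtColor(w,cv2.COLOR_BGR2GRAY); 
    # white face: threshold, biggest contour
    hh=cv2.cvtColor(w,cv2.COLOR_BGR2HSV); m=((hh[:,:,1]<60)&(gr>0.62*np.percentile(gr,97))).astype(np.uint8)
    m=cv2.morphologyEx(m,cv2.MORPH_OPEN,np.ones((5,5)))
    cs,_=cv2.findContours(m,cv2.RETR_EXTERNAL,cv2.CHAIN_APPROX_NONE); k=max(cs,key=cv2.contourArea)
    (cx,cy),(A,B),_=cv2.fitEllipse(cv2.convexHull(k)); R=(A+B)/4
    yy,xx=np.mgrid[:N,:N]; r=np.hypot(xx-cx,yy-cy)
    white=np.percentile(gr[r<.9*R],80); wt=np.clip(white-gr.astype(float)-.15*white,0,None)
    th=np.arctan2(yy-cy,xx-cx)
    sel=(r>.2*R)&(r<.68*R)
    # angular profile peak, then weighted refine (one-sided vector mean)
    h=np.zeros(180); np.add.at(h,((th[sel]+np.pi)/(2*np.pi)*180).astype(int)%180,wt[sel]); h=cv2.GaussianBlur(np.r_[h,h,h][None],(9,1),0)[0][180:360]
    t0=(np.argmax(h)+.5)/180*2*np.pi-np.pi
    for _ in range(5):
        d=np.angle(np.exp(1j*(th-t0))); q=sel&(abs(d)<.45); t0+= (wt[q]*d[q]).sum()/wt[q].sum()
    base=PSI+np.pi/2   # world angle pointing away from shaft
    ang=np.angle(np.exp(1j*(base-t0)))   # clockwise from above
    off=(np.array([cx,cy])-N/2)*s
    if show: print(n,tag,'needle cw rad/mm',round(float(ang%(2*np.pi)),3),'R mm',round(R*s*1e3,1),'centre off mm',(off*1e3).round(1))
    cv2.circle(w,(int(cx),int(cy)),int(R),(0,0,255),1); cv2.line(w,(int(cx),int(cy)),(int(cx+R*np.cos(t0)),int(cy+R*np.sin(t0))),(0,0,255),1)
    cv2.imwrite(f'pics/nd_{n}{tag}.png',w)
    return ang
E
python3 - <<'E'
from h import *
for t in ['2','5','6','7','8','10','11','12']:
    needle('scene',t)
for t in ['3','6']: needle('side',t)
E
```

```text
scene 2 needle cw rad/mm 0.08 R mm 40.5 centre off mm [-3.  -3.2]
scene 5 needle cw rad/mm 0.121 R mm 41.5 centre off mm [-4.1 -4.6]
scene 6 needle cw rad/mm 0.159 R mm 41.9 centre off mm [-4.9 -4.8]
scene 7 needle cw rad/mm 0.126 R mm 41.3 centre off mm [-4.1 -4.2]
scene 8 needle cw rad/mm 0.23 R mm 43.5 centre off mm [-6.7 -6.5]
scene 10 needle cw rad/mm 0.132 R mm 41.6 centre off mm [-4.3 -4.5]
scene 11 needle cw rad/mm 0.015 R mm 39.9 centre off mm [-1.9 -2.9]
scene 12 needle cw rad/mm 0.787 R mm 38.9 centre off mm [-0.9 -1.5]
side 3 needle cw rad/mm 0.053 R mm 39.5 centre off mm [-3.7  0.3]
side 6 needle cw rad/mm 0.054 R mm 38.9 centre off mm [-3.5  1.5]
```

```bash
python3 -c "
import cv2,numpy as np
cv2.imwrite('pics/nd.png',np.hstack([cv2.imread('pics/nd_scene12.png'),cv2.imread('pics/nd_side6.png')]))"
```

```text
(no output)
```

View pics/nd.png

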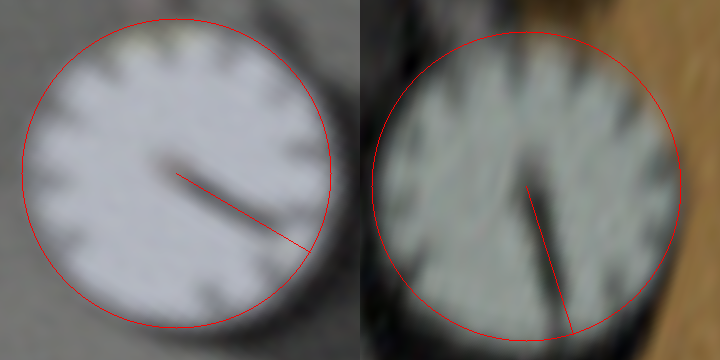

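```bash
cat >> h.py <<'E'
def needle2(n,tag,show=True):
    im=cv2.imread(f'pics/{n}{tag}.png'); KT=load(n,tag)
    g=AX+.110*np.array([-np.sin(PSI),np.cos(PSI)]); N=360;s=.00025
    src=np.array([proj(KT,[g[0]+dx,g[1]+dy,.079]) for dx,dy in [(-.045,-.045),(.045,-.045),(.045,.045),(-.045,.045)]],np.float32)
    dst=np.array([[0,0],[N,0],[N,N],[0,N]],np.float32)
    w=cv2.warpPerspective(im,cv2.getPerspectiveTransform(src,dst),(N,N),flags=cv2.INTER_CUBIC)
    gr=cv2.GaussianBlur(cv2.cvtColor(w,cv2.COLOR_BGR2GRAY),(0,0),3); 
    yy,xx=np.mgrid[:N,:N]; C={'scene':(168,168),'side':(170,178)}.get(n,(180,180))
    white=np.percentile(gr[np.hypot(xx-C[0],yy-C[1])<100],75)
    d=((gr<.72*white)&(np.hypot(xx-C[0],yy-C[1])<100)).astype(np.uint8)
    nl,lab,stt,cen=cv2.connectedComponentsWithStats(d)
    # component reaching nearest the centre
    best=min(range(1,nl),key=lambda i:np.hypot(xx[lab==i]-C[0],yy[lab==i]-C[1]).min()-0.02*stt[i,4])
    pts=np.c_[xx[lab==best],yy[lab==best]].astype(np.float32)
    vx,vy,x0,y0=cv2.fitLine(pts,cv2.DIST_L2,0,.01,.01).ravel()
    if vx*(x0-C[0])+vy*(y0-C[1])<0: vx,vy=-vx,-vy
    t0=np.arctan2(vy,vx); ang=np.angle(np.exp(1j*(PSI+np.pi/2-t0)))
    cv2.line(w,(int(x0-60*vx),int(y0-60*vy)),(int(x0+60*vx),int(y0+60*vy)),(0,0,255),1); cv2.imwrite(f'pics/nd_{n}{tag}.png',w)
    if show: print(n,tag,'reading',round(float(ang)%(2*np.pi),3),'len',len(pts))
    return ang
E
python3 - <<'E'
from h import *
for t in ['0','2','5','6','7','8','10','11','12']:
    if t=='0':
        for n in('scene','side'):
            K,TT=T(n);np.savez(f'pics/{n}0.npz',K=K,T=TT)
    needle2('scene',t)
for t in ['0','3','6']: needle2('side',t)
E
```

```text
scene 0 reading 6.261 len 2165
scene 2 reading 6.262 len 2149
scene 5 reading 6.263 len 2145
scene 6 reading 6.262 len 2124
scene 7 reading 6.262 len 2177
scene 8 reading 6.26 len 2135
scene 10 reading 6.262 len 2111
scene 11 reading 6.261 len 2206
scene 12 reading 0.775 len 1690
side 0 reading 6.251 len 3321
side 3 reading 6.252 len 3357
side 6 reading 6.26 len 3353
```

Emit:
jog_arm(
  motion=[
    {"tx": 0.001, "ty": 0.004, "tz": 0, "spin": 0, "jaw": 0},
    {"tx": 0.0005, "ty": 0.004, "tz": 0, "spin": 0, "jaw": 0},
  ],
)

```text
clock: 7.78
tool_pos: [0.6358, -0.0603, 0.1249]
tcp_rot: [[-0.258, 0.045, 0.965], [-0.966, -0.013, -0.258], [0.001, -0.999, 0.047]]
ft_force: [-2.1, -7.6, 0.7]
grip_width: 0.0004
```

```bash
python3 -c "
from h import *
st(); snap('13',('wrist','scene','side')); needle2('scene','13'); needle2('side','13')"
```

```text
t 7.78 tcp [ 0.6358 -0.0603  0.1249] loc [59.6 -7.5] tip [60.1 -7.5] F [-2.07 -7.63  0.65] yaw 75.1 ydir [ 0.045 -0.013 -0.999] q6 0.16
scene 13 reading 1.755 len 2227
side 13 reading 1.904 len 4070
```

View pics/wrist13.png

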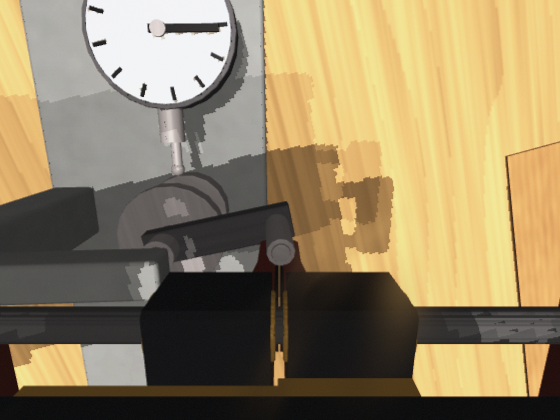

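```bash
cat >> h.py <<'E'
def wn(tag,hub,tip):
    W=load('wrist',tag);a=ray(W,hub,.079)[:2];b=ray(W,tip,.079)[:2];d=b-a
    print('wrist reading',round(float((PSI+np.pi/2-np.arctan2(d[1],d[0]))%(2*np.pi)),3),'hub loc',(loc(a)*1e3).round(1));
def rem(r,mx=3.6):
    from scipy.optimize import brentq
    return brentq(lambda t:10*np.cos(t)+np.sqrt(784-100*np.sin(t)**2)-38+mx-r,0,.95)
E
python3 - <<'E'
from h import *
wn('13',(157,28),(225,26.5)); pin('13',(280,250)); pin('12',(282,250)); pin('11',(282,250))
for r in (.8,1.78,1.85,1.92): print(r,rem(r),rem(r,3.5),rem(r,3.7))
E
```

```text
wrist reading 1.545 hub loc [  1.4 107. ]
pin [60.3 10.3] r 61.1 a 0.168
pin [61.9  2.4] r 62.0 a 0.039
pin [ 61.  -12.4] r 62.3 a -0.201
0.8 0.6625778405575996 0.6498716410408646 0.6751054911675484
1.78 0.5281786974166058 0.5128862694983909 0.5431083415902523
1.85 0.5175140336455304 0.5019475765355896 0.5326942474309694
1.92 0.5066602155056896 0.4908011810090168 0.5221070702357301
```

Run:
```python
from h import *
W=load('wrist','13')
h=ray(W,(157,28),.079)[:2]
for p in [(222,57),(199,82),(173,93),(143,90),(116,73),(98,43),(95,10),(220,26)]:
    d=ray(W,p,.079)[:2]-h; print(p,((PSI+np.pi/2-np.arctan2(d[1],d[0]))%(2*np.pi)).round(3),np.hypot(*d).round(4))
im=cv2.imread('pics/wrist13.png')[0:115,70:250]; cv2.imwrite('pics/w13z.png',cv2.resize(im,None,fx=4,fy=4,interpolation=cv2.INTER_CUBIC))
```

```text
(222, 57) 1.97 0.035
(199, 82) 2.496 0.0324
(173, 93) 2.97 0.0319
(143, 90) 3.468 0.0315
(116, 73) 3.964 0.0315
(98, 43) 4.482 0.0312
(95, 10) 4.975 0.0308
(220, 26) 1.536 0.0319
```

View pics/w13z.png

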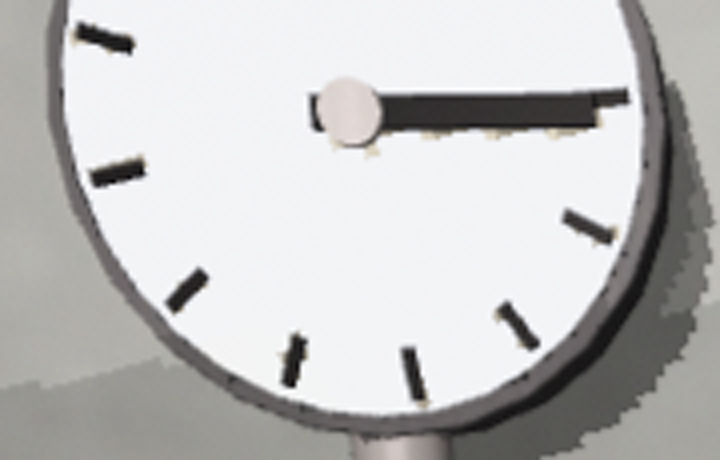

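```bash
python3 -c "
import cv2,numpy as np
cv2.imwrite('pics/nd13.png',np.hstack([cv2.imread('pics/nd_scene13.png'),cv2.imread('pics/nd_side13.png')]))"
```

```text
(no output)
```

View pics/nd13.png

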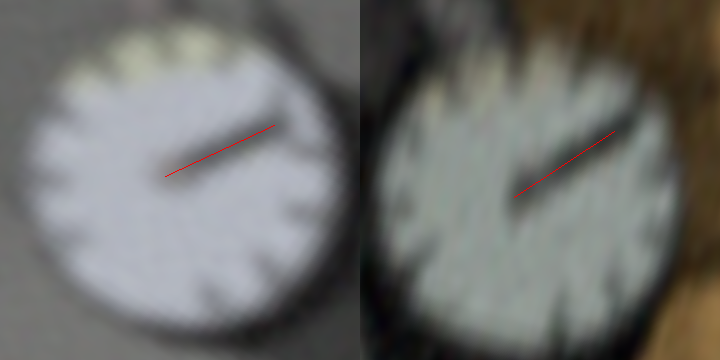

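Emit:
jog_arm(
  motion=[
    {"tx": 0.0003, "ty": 0.004, "tz": 0, "spin": 0, "jaw": 0},
    {"tx": -0.0002, "ty": 0.004, "tz": 0, "spin": 0, "jaw": 0},
    {"tx": -0.0005, "ty": 0.004, "tz": 0, "spin": 0, "jaw": 0},
    {"tx": -0.0008, "ty": 0.003, "tz": 0, "spin": 0, "jaw": 0},
  ],
)

```text
clock: 8.27
tool_pos: [0.6344, -0.0463, 0.125]
tcp_rot: [[-0.258, 0.045, 0.965], [-0.966, -0.016, -0.257], [0.004, -0.999, 0.047]]
ft_force: [-0.1, -8.4, -0.5]
grip_width: 0.0004
```

```bash
cat >> h.py <<'E'
def wz(tag):
    W=load('wrist',tag);g=AX+.110*np.array([-np.sin(PSI),np.cos(PSI)]);c=proj(W,[g[0],g[1],.079]).astype(int);x0=max(c[0]-90,0);y0=max(c[1]-75,0)
    im=cv2.imread(f'pics/wrist{tag}.png')[y0:y0+150,x0:x0+180];cv2.imwrite(f'pics/w{tag}z.png',cv2.resize(im,None,fx=4,fy=4,interpolation=cv2.INTER_CUBIC));print('crop origin',x0,y0)
E
python3 -c "
from h import *
st(); snap('14',('wrist',)); wz('14')"
```

```text
t 8.27 tcp [ 0.6344 -0.0463  0.125 ] loc [54.7  5.7] tip [55.2  5.7] F [-0.08 -8.38 -0.52] yaw 75.1 ydir [ 0.045 -0.016 -0.999] q6 0.18
crop origin 75 0
```

View pics/wrist14.png

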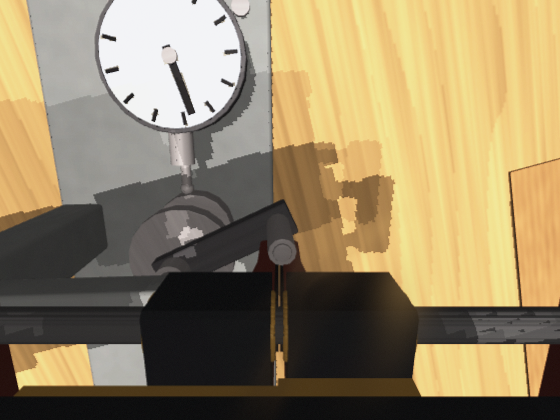

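View pics/w14z.png

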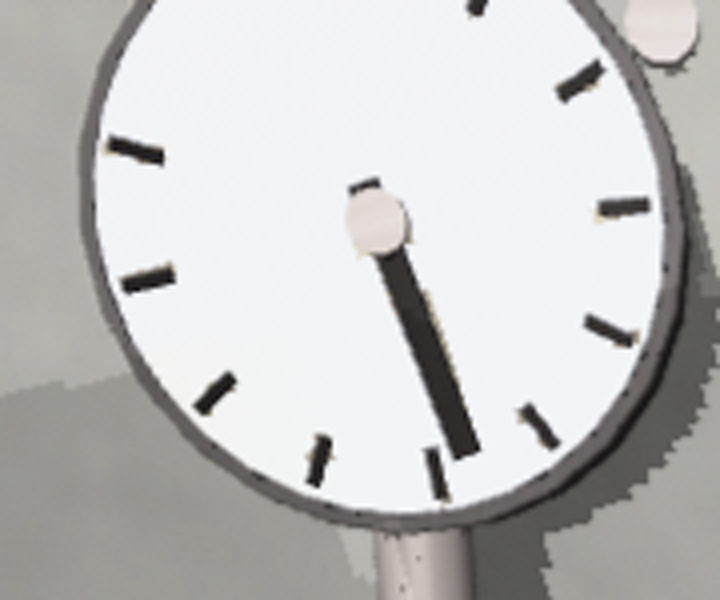

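Run:
```python
from h import *
f=lambda p:(75+p[0]/4-.4,p[1]/4-.4)
wn('14',f((364,187)),f((466,455)));wn('14',f((378,218)),f((437,474)));wn('14',f((378,218)),f((540,427)));
l=loc(ray(load('wrist','14'),(282,250),.144))*1e3-[1.5,-2]; print(l,np.hypot(*l),np.arctan2(l[1],l[0]))
l=loc(ray(load('wrist','13'),(280,250),.144))*1e3-[1.5,-2]; print(l,np.hypot(*l),np.arctan2(l[1],l[0]))
for r in (1.53,2.75,2.8,2.85,2.9): print(r,rem(r),rem(r,3.5),rem(r,3.7))
```

```text
wrist reading 2.831 hub loc [  0.2 111.4]
wrist reading 2.982 hub loc [  1.7 107.7]
wrist reading 2.502 hub loc [  1.7 107.7]
[54.70885521 25.46241944] 60.34396110895852 0.4356003047637888
[58.78121576 12.25051914] 60.044204931837214 0.2054676584298094
1.53 0.5648868469310296 0.550446595102738 0.5790322579378328
2.75 0.3571190975592924 0.33509462801355017 0.37794998300143884
2.8 0.34627006694728013 0.3235588325350176 0.3676707293026994
2.85 0.33509462801355017 0.3116225311674461 0.3571190975592924
2.9 0.3235588325350176 0.29923766355904396 0.34627006694728013
```

Emit:
jog_arm(
  motion=[
    {"tx": -0.0012, "ty": 0.0037, "tz": 0, "spin": 0, "jaw": 0},
    {"tx": -0.0014, "ty": 0.0037, "tz": 0, "spin": 0, "jaw": 0},
    {"tx": -0.0016, "ty": 0.0037, "tz": 0, "spin": 0, "jaw": 0},
    {"tx": -0.0016, "ty": 0.003, "tz": 0, "spin": 0, "jaw": 0},
  ],
)

```text
clock: 8.65
tool_pos: [0.6283, -0.0328, 0.1249]
tcp_rot: [[-0.258, 0.045, 0.965], [-0.966, -0.018, -0.258], [0.006, -0.999, 0.048]]
ft_force: [-0.9, -4.6, 2.0]
grip_width: 0.0006
```

```bash
python3 -c "
from h import *
st(); snap('15',('wrist',)); wz('15')"
```

```text
t 8.65 tcp [ 0.6283 -0.0328  0.1249] loc [45.4 17.2] tip [45.9 17.2] F [-0.85 -4.64  1.97] yaw 75.0 ydir [ 0.045 -0.018 -0.999] q6 0.21
crop origin 95 0
```

View pics/wrist15.png

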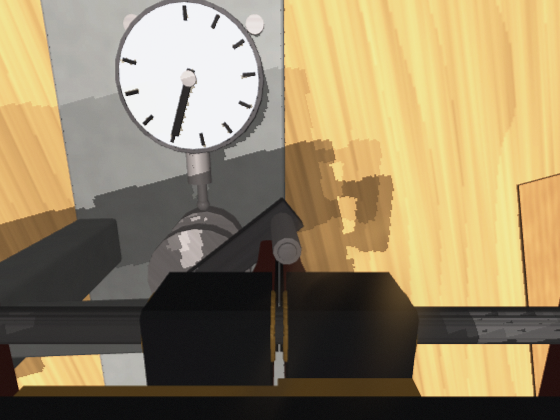

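View pics/w15z.png

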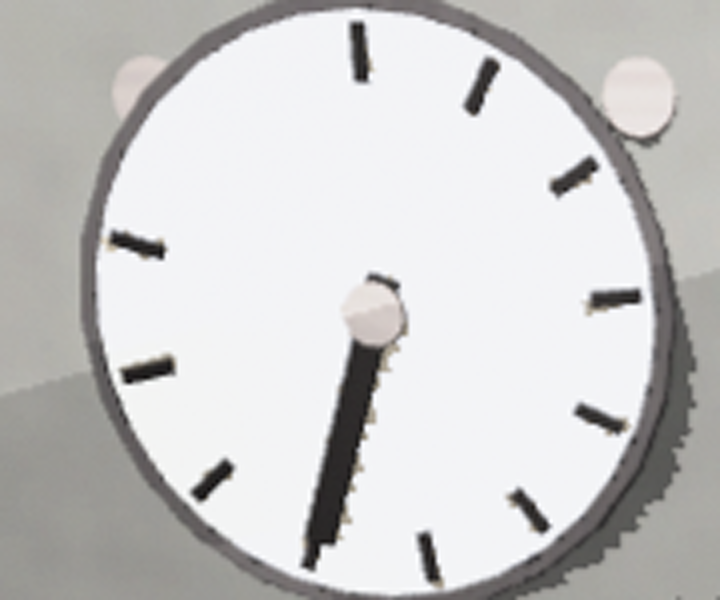

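Run:
```python
from h import *
f=lambda p:(95+p[0]/4-.4,p[1]/4-.4)
wn('15',f((382,280)),f((322,543)));wn('15',f((373,314)),f((322,543)));wn('15',f((373,314)),f((430,558)));wn('15',f((373,314)),f((309,557)))
l=loc(ray(load('wrist','15'),(287,251),.144))*1e3-[1.5,-2]; print(l,np.hypot(*l),np.arctan2(l[1],l[0]))
for r in (3.4,3.45,3.48): print(r,rem(r),rem(r,3.55),rem(r,3.65))
```

```text
wrist reading 3.445 hub loc [  2.7 111.6]
wrist reading 3.44 hub loc [  1.3 107.4]
wrist reading 2.97 hub loc [  1.3 107.4]
wrist reading 3.479 hub loc [  1.3 107.4]
[47.42307945 36.56569167] 59.8832052589301 0.6568392282489196
3.4 0.17203701570195995 0.14891059846703145 0.19244398178985572
3.45 0.14891059846703145 0.12152162232374251 0.17203701570195795
3.48 0.13314801306779017 0.10164054064247278 0.1585605519801133
```

Emit:
jog_arm(
  motion=[
    {"tx": -0.0015, "ty": 0.003, "tz": 0, "spin": 0, "jaw": 0},
    {"tx": -0.0015, "ty": 0.0028, "tz": 0, "spin": 0, "jaw": 0},
    {"tx": 0, "ty": 0, "tz": 0, "spin": 0, "jaw": 0},
  ],
)

```text
clock: 8.95
tool_pos: [0.624, -0.027, 0.1249]
tcp_rot: [[-0.258, 0.043, 0.965], [-0.966, -0.02, -0.257], [0.008, -0.999, 0.047]]
ft_force: [-1.2, -2.0, 0.3]
grip_width: 0.0005
```

```bash
python3 -c "
from h import *
st(); snap('16',('wrist',)); wz('16')"
```

```text
t 8.95 tcp [ 0.624  -0.027   0.1249] loc [39.8 21.8] tip [40.3 21.7] F [-1.22 -1.97  0.29] yaw 75.1 ydir [ 0.043 -0.02  -0.999] q6 0.22
crop origin 106 6
```

View pics/wrist16.png

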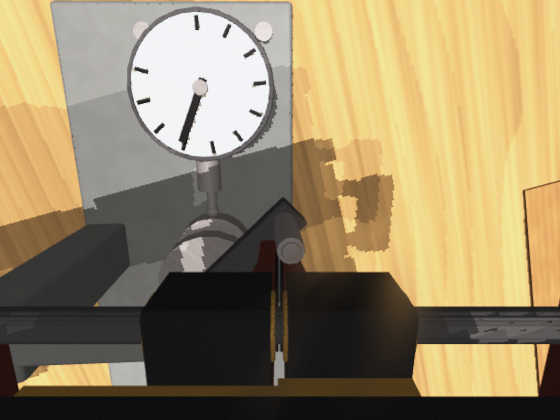

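View pics/w16z.png

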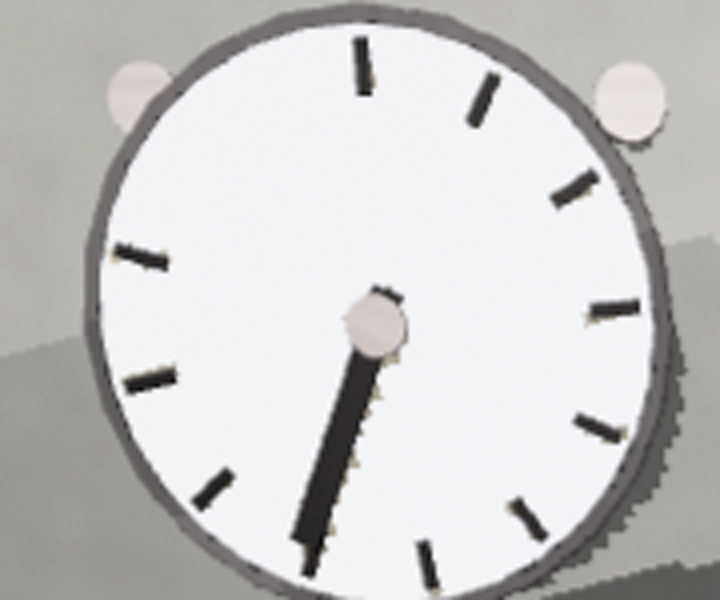

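Run:
```python
from h import *
f=lambda p:(106+p[0]/4-.4,6+p[1]/4-.4)
wn('16',f((387,292)),f((306,540)));wn('16',f((376,326)),f((306,540)));wn('16',f((376,326)),f((428,566)));wn('16',f((376,326)),f((311,563)))
l=loc(ray(load('wrist','16'),(291,250),.144))*1e3-[1.5,-2]; print(l,np.hypot(*l),np.arctan2(l[1],l[0]))
from scipy.optimize import least_squares
a=np.array([.2055,.4356,.6568,np.arctan2(l[1],l[0])]);r=np.array([1.53,2.84,3.45,3.555])
g=lambda p:10*np.cos(a-p[0])+np.sqrt(784-100*np.sin(a-p[0])**2)-38+p[1]-r
s=least_squares(g,[.77,3.6]);print(s.x,s.fun)
```

```text
wrist reading 3.528 hub loc [  3.1 111.6]
wrist reading 3.528 hub loc [  1.4 107.4]
wrist reading 2.98 hub loc [  1.4 107.4]
wrist reading 3.48 hub loc [  1.4 107.4]
[43.47928826 41.55918542] 60.14660755517197 0.7628227742170698
[0.76204785 3.54360333] [ 0.00161073 -0.0087643   0.01855432 -0.01140075]
```

Emit:
jog_arm(
  motion=[
    {"tx": -0.001, "ty": -0.004, "tz": 0, "spin": 0, "jaw": 0},
    {"tx": -0.001, "ty": -0.004, "tz": 0, "spin": 0, "jaw": 0},
    {"tx": 0, "ty": 0, "tz": 0.015, "spin": 0, "jaw": 0},
    {"tx": 0, "ty": 0, "tz": 0.02, "spin": 0, "jaw": 0},
    {"tx": 0, "ty": 0, "tz": 0.02, "spin": 0, "jaw": 0},
    {"tx": 0, "ty": 0, "tz": 0.015, "spin": 0, "jaw": 0},
    {"tx": -0.006, "ty": -0.012, "tz": 0, "spin": 0, "jaw": 0},
    {"tx": -0.01, "ty": -0.02, "tz": 0, "spin": 0, "jaw": 0},
    {"tx": -0.01, "ty": -0.02, "tz": 0, "spin": 0, "jaw": 0},
    {"tx": -0.01, "ty": -0.02, "tz": 0, "spin": 0, "jaw": 0},
    {"tx": -0.01, "ty": -0.02, "tz": 0, "spin": 0, "jaw": 0},
    {"tx": -0.01, "ty": -0.02, "tz": 0, "spin": 0, "jaw": 0},
    {"tx": 0, "ty": 0, "tz": 0, "spin": 0, "jaw": 0},
  ],
)

```text
clock: 10.08
tool_pos: [0.5595, -0.1514, 0.1927]
tcp_rot: [[-0.255, 0.042, 0.966], [-0.967, -0.012, -0.254], [0.001, -0.999, 0.044]]
ft_force: [-1.1, 0.8, 0.1]
grip_width: 0.0007
```

```bash
python3 -c "
from h import *
st(); snap('17',('wrist',)); wz('17')"
```

```text
t 10.08 tcp [ 0.5595 -0.1514  0.1927] loc [   8.8 -114.9] tip [   9.3 -114.9] F [-1.06  0.77  0.13] yaw 75.2 ydir [ 0.042 -0.012 -0.999] q6 -0.03
crop origin 163 0
```

View pics/wrist17.png

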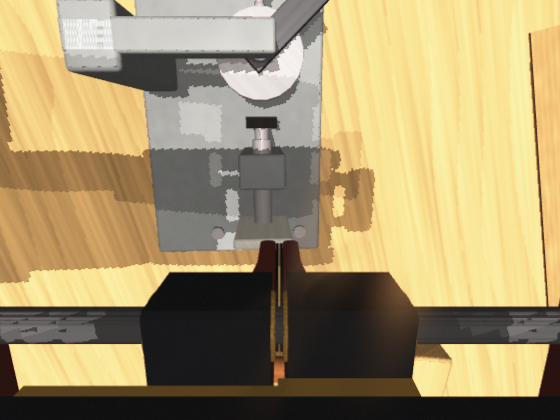

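Emit:
jog_arm(
  motion=[
    {"tx": -0.006, "ty": -0.013, "tz": 0, "spin": 0, "jaw": 0},
    {"tx": -0.006, "ty": -0.014, "tz": 0, "spin": 0, "jaw": 0},
    {"tx": -0.006, "ty": -0.014, "tz": 0, "spin": 0, "jaw": 0},
    {"tx": 0, "ty": 0, "tz": 0, "spin": 0, "jaw": 0},
  ],
)

```text
clock: 10.47
tool_pos: [0.5412, -0.1913, 0.1904]
tcp_rot: [[-0.255, 0.041, 0.966], [-0.967, -0.009, -0.255], [-0.002, -0.999, 0.042]]
ft_force: [0.1, 0.6, 0.1]
grip_width: 0.0006
```

```bash
python3 -c "
from h import *
st(); snap('18',('wrist',))"
```

```text
t 10.47 tcp [ 0.5412 -0.1913  0.1904] loc [   1.1 -158.1] tip [   1.6 -158.1] F [0.05 0.58 0.08] yaw 75.2 ydir [ 0.041 -0.009 -0.999] q6 -0.11
```

View pics/wrist18.png

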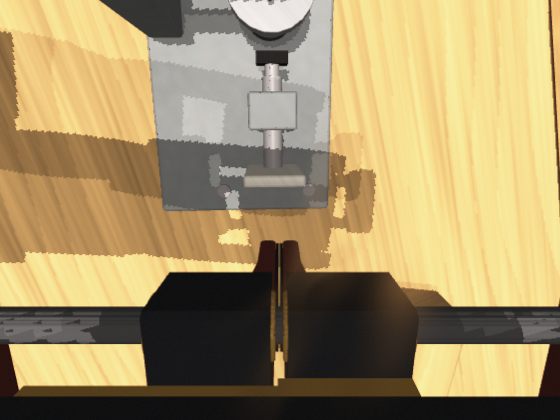

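```bash
python3 -c "
from h import *
W=load('wrist','18')
for p in [(245,187),(275,187),(305,187)]: print(loc(ray(W,p,.125))*1e3)
for p in [(257,64),(287,64)]: print('pad',loc(ray(W,p,.089))*1e3)
"
```

```text
[ -16.31288987 -130.02578419]
[   2.66387932 -130.24265688]
[  21.7858288  -130.46118873]
pad [ -7.88429189 -52.24874375]
pad [ 12.48235372 -52.1854234 ]
```

Emit:
jog_arm(
  motion=[
    {"tx": 0.001, "ty": 0, "tz": -0.018, "spin": 0, "jaw": 0},
    {"tx": 0, "ty": 0, "tz": -0.02, "spin": 0, "jaw": 0},
    {"tx": 0, "ty": 0, "tz": -0.02, "spin": 0, "jaw": 0},
    {"tx": 0, "ty": 0, "tz": -0.016, "spin": 0, "jaw": 0},
    {"tx": 0, "ty": 0, "tz": 0, "spin": 0, "jaw": 0},
  ],
)

```text
clock: 10.93
tool_pos: [0.5459, -0.1864, 0.1143]
tcp_rot: [[-0.255, 0.047, 0.966], [-0.967, -0.008, -0.254], [-0.004, -0.999, 0.048]]
ft_force: [-0.5, 0.3, -0.3]
grip_width: 0.0004
```

```bash
python3 -c "
from h import *
st(); snap('19',('wrist','scene'))"
```

```text
t 10.93 tcp [ 0.5459 -0.1864  0.1143] loc [   4.4 -152.2] tip [   4.9 -152.2] F [-0.53  0.28 -0.3 ] yaw 75.3 ydir [ 0.047 -0.008 -0.999] q6 -0.11
```

View pics/wrist19.png

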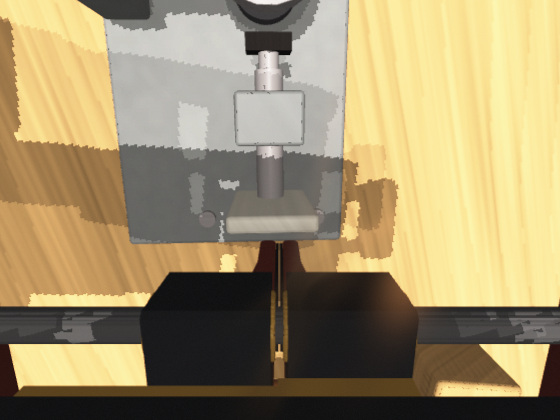

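View pics/scene19z.png

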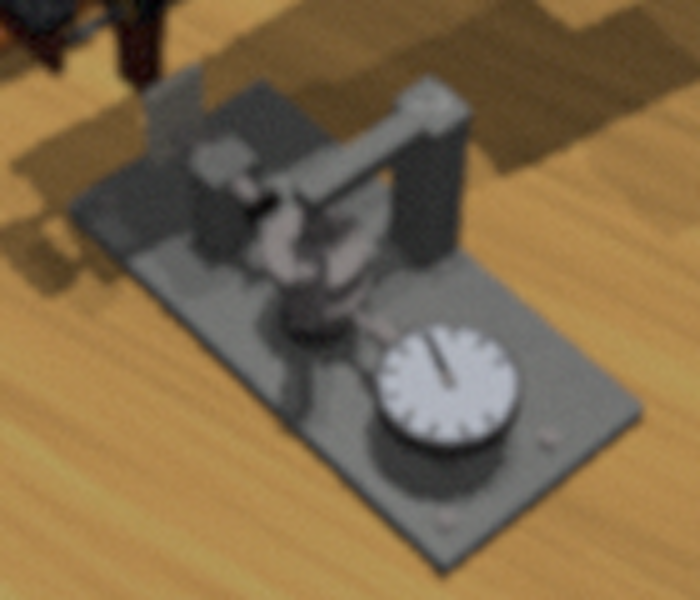

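Emit:
jog_arm(
  motion=[
    {"tx": 0, "ty": 0.002, "tz": -0.004, "spin": 0, "jaw": 0},
    {"tx": 0.0005, "ty": 0.0025, "tz": 0, "spin": 0, "jaw": 0},
    {"tx": 0.0005, "ty": 0.0025, "tz": 0, "spin": 0, "jaw": 0},
  ],
)

```text
clock: 11.28
tool_pos: [0.5504, -0.1795, 0.1151]
tcp_rot: [[-0.254, 0.054, 0.966], [-0.967, -0.011, -0.254], [-0.003, -0.998, 0.055]]
ft_force: [0.1, 0.7, 0.5]
grip_width: 0.0004
```

Emit:
jog_arm(
  motion=[
    {"tx": 0.0003, "ty": 0.0015, "tz": 0, "spin": 0, "jaw": 0},
    {"tx": 0.0003, "ty": 0.0015, "tz": 0, "spin": 0, "jaw": 0},
  ],
)

```text
clock: 11.45
tool_pos: [0.5516, -0.1764, 0.1163]
tcp_rot: [[-0.253, 0.056, 0.966], [-0.967, -0.012, -0.253], [-0.002, -0.998, 0.057]]
ft_force: [-1.0, -6.8, -6.0]
grip_width: 0.0005
```

Emit:
jog_arm(
  motion=[
    {"tx": 0.0003, "ty": 0.0015, "tz": 0, "spin": 0, "jaw": 0},
    {"tx": 0.0003, "ty": 0.0015, "tz": 0, "spin": 0, "jaw": 0},
  ],
)

```text
clock: 11.62
tool_pos: [0.552, -0.1749, 0.1165]
tcp_rot: [[-0.252, 0.056, 0.966], [-0.968, -0.016, -0.251], [0.001, -0.998, 0.058]]
ft_force: [-0.8, -7.7, -6.0]
grip_width: 0.0009
```

Emit:
jog_arm(
  motion=[
    {"tx": 0, "ty": 0.0015, "tz": -0.001, "spin": 0, "jaw": 0},
    {"tx": 0, "ty": 0.0015, "tz": -0.001, "spin": 0, "jaw": 0},
  ],
)

```text
clock: 11.78
tool_pos: [0.5524, -0.1741, 0.116]
tcp_rot: [[-0.251, 0.057, 0.966], [-0.968, -0.02, -0.25], [0.005, -0.998, 0.06]]
ft_force: [-3.0, -5.4, 4.8]
grip_width: 0.0005
```

```bash
python3 -c "
from h import *
st(); snap('20',('wrist',))"
```

```text
t 11.78 tcp [ 0.5524 -0.1741  0.116 ] loc [   7.6 -138.7] tip [   8.3 -138.7] F [-3.02 -5.4   4.79] yaw 75.5 ydir [ 0.057 -0.02  -0.998] q6 -0.07
```

View pics/wrist20.png

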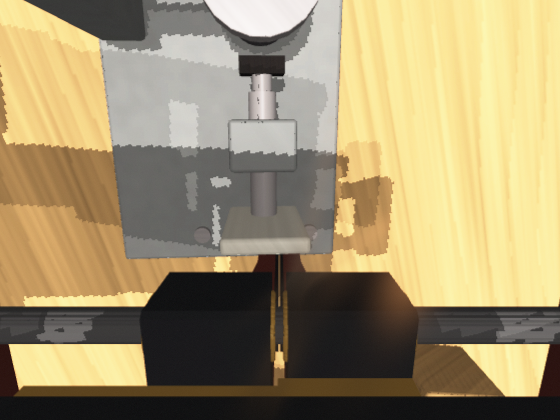

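Emit:
jog_arm(
  motion=[
    {"tx": 0.0003, "ty": 0.0025, "tz": -0.0003, "spin": 0, "jaw": 0},
    {"tx": 0.0003, "ty": 0.0025, "tz": -0.0003, "spin": 0, "jaw": 0},
  ],
)

```text
clock: 12.0
tool_pos: [0.553, -0.1714, 0.1163]
tcp_rot: [[-0.25, 0.059, 0.966], [-0.968, -0.023, -0.249], [0.008, -0.998, 0.063]]
ft_force: [0.2, -7.3, -4.7]
grip_width: 0.0003
```

Emit:
jog_arm(
  motion=[
    {"tx": 0.0003, "ty": 0.0025, "tz": -0.0003, "spin": 0, "jaw": 0},
    {"tx": 0.0003, "ty": 0.0025, "tz": -0.0003, "spin": 0, "jaw": 0},
  ],
)

```text
clock: 12.17
tool_pos: [0.5538, -0.1687, 0.1163]
tcp_rot: [[-0.25, 0.06, 0.966], [-0.968, -0.027, -0.249], [0.011, -0.998, 0.065]]
ft_force: [-0.3, -6.7, -1.5]
grip_width: 0.0005
```

Emit:
jog_arm(
  motion=[
    {"tx": 0.0003, "ty": 0.0025, "tz": -0.0003, "spin": 0, "jaw": 0},
  ],
)

```text
clock: 12.25
tool_pos: [0.5541, -0.1673, 0.1163]
tcp_rot: [[-0.25, 0.06, 0.966], [-0.968, -0.029, -0.249], [0.013, -0.998, 0.066]]
ft_force: [-0.3, -7.3, -2.0]
grip_width: 0.0005
```

Emit:
jog_arm(
  motion=[
    {"tx": 0.0003, "ty": 0.0025, "tz": -0.0003, "spin": 0, "jaw": 0},
  ],
)

```text
clock: 12.33
tool_pos: [0.5545, -0.1659, 0.1163]
tcp_rot: [[-0.25, 0.061, 0.966], [-0.968, -0.031, -0.248], [0.015, -0.998, 0.067]]
ft_force: [-1.2, -7.0, -2.6]
grip_width: 0.0004
```

```bash
python3 -c "
from h import *
st(); snap('21',('wrist','scene'))"
```

```text
t 12.33 tcp [ 0.5545 -0.1659  0.1163] loc [   7.6 -130.2] tip [   8.3 -130.4] F [-1.18 -7.01 -2.6 ] yaw 75.5 ydir [ 0.061 -0.031 -0.998] q6 -0.04
```

View pics/wrist21.png

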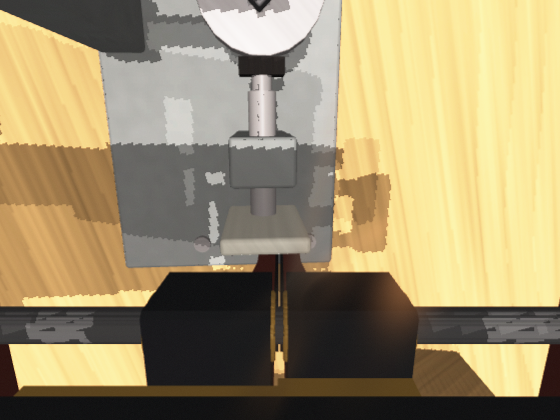

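Emit:
jog_arm(
  motion=[
    {"tx": 0.0003, "ty": 0.0025, "tz": -0.0003, "spin": 0, "jaw": 0},
  ],
)

```text
clock: 12.52
tool_pos: [0.5548, -0.1647, 0.1164]
tcp_rot: [[-0.249, 0.061, 0.966], [-0.968, -0.033, -0.248], [0.017, -0.998, 0.068]]
ft_force: [-2.5, -9.8, -2.2]
grip_width: 0.0003
```

Emit:
jog_arm(
  motion=[
    {"tx": 0.0003, "ty": 0.0025, "tz": -0.0003, "spin": 0, "jaw": 0},
  ],
)

```text
clock: 12.6
tool_pos: [0.5551, -0.1638, 0.1164]
tcp_rot: [[-0.249, 0.062, 0.967], [-0.968, -0.036, -0.247], [0.019, -0.997, 0.069]]
ft_force: [-2.1, -10.4, -2.2]
grip_width: 0.0005
```

Emit:
jog_arm(
  motion=[
    {"tx": 0.0003, "ty": 0.0025, "tz": -0.0003, "spin": 0, "jaw": 0},
  ],
)

```text
clock: 12.68
tool_pos: [0.5552, -0.1631, 0.1164]
tcp_rot: [[-0.248, 0.062, 0.967], [-0.968, -0.039, -0.246], [0.022, -0.997, 0.07]]
ft_force: [-2.3, -11.4, -2.2]
grip_width: 0.0009
```

Emit:
jog_arm(
  motion=[
    {"tx": 0.0003, "ty": 0.0028, "tz": -0.0003, "spin": 0, "jaw": 0},
  ],
)

```text
clock: 12.77
tool_pos: [0.5555, -0.1623, 0.1165]
tcp_rot: [[-0.248, 0.062, 0.967], [-0.968, -0.042, -0.246], [0.025, -0.997, 0.071]]
ft_force: [-2.9, -13.3, -2.6]
grip_width: 0.0006
```

Emit:
jog_arm(
  motion=[
    {"tx": 0.0003, "ty": 0.003, "tz": -0.0003, "spin": 0, "jaw": 0},
  ],
)

```text
clock: 12.85
tool_pos: [0.5557, -0.1615, 0.1165]
tcp_rot: [[-0.247, 0.063, 0.967], [-0.968, -0.045, -0.245], [0.028, -0.997, 0.072]]
ft_force: [-2.4, -15.1, -3.6]
grip_width: 0.0007
```

```bash
python3 -c "
from h import *
st(); snap('22',('wrist',)); st()"
```

```text
t 12.85 tcp [ 0.5557 -0.1615  0.1165] loc [   7.6 -125.6] tip [   8.4 -125.9] F [ -2.36 -15.13  -3.63] yaw 75.7 ydir [ 0.063 -0.045 -0.997] q6 -0.01
t 12.9 tcp [ 0.5557 -0.1614  0.1165] loc [   7.6 -125.5] tip [   8.4 -125.8] F [ -1.41 -13.64  -4.07] yaw 75.7 ydir [ 0.063 -0.045 -0.997] q6 -0.01
```

View pics/wrist22.png

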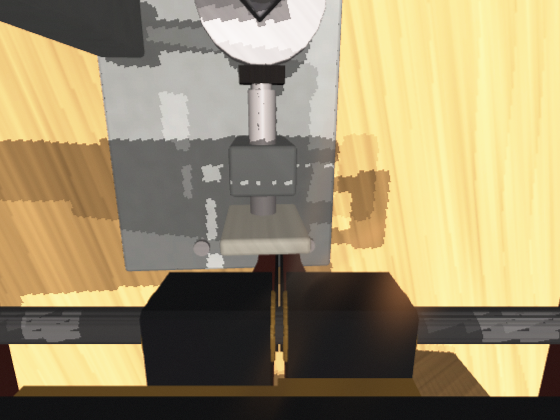

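Emit:
jog_arm(
  motion=[
    {"tx": -0.001, "ty": -0.005, "tz": 0, "spin": 0, "jaw": 0},
    {"tx": -0.002, "ty": -0.008, "tz": 0, "spin": 0, "jaw": 0},
    {"tx": -0.002, "ty": -0.008, "tz": 0, "spin": 0, "jaw": 0},
    {"tx": 0, "ty": 0, "tz": 0.02, "spin": 0, "jaw": 0},
    {"tx": 0, "ty": 0, "tz": 0.025, "spin": 0, "jaw": 0},
    {"tx": 0, "ty": 0, "tz": 0.025, "spin": 0, "jaw": 0},
    {"tx": 0, "ty": 0, "tz": 0.02, "spin": 0, "jaw": 0},
    {"tx": 0, "ty": 0, "tz": 0, "spin": 0, "jaw": 0},
  ],
)

```text
clock: 13.57
tool_pos: [0.5486, -0.1862, 0.2104]
tcp_rot: [[-0.249, 0.062, 0.966], [-0.968, -0.044, -0.247], [0.027, -0.997, 0.071]]
ft_force: [0.9, -1.2, 1.0]
grip_width: 0.0001
```

```bash
python3 -c "
from h import *
st(); snap('23',('wrist','scene','side'));W=load('wrist','23')
print(proj(W,[*(AX+.11*np.array([.252,.968])),.079]))"
```

```text
t 13.57 tcp [ 0.5486 -0.1862  0.2104] loc [   7.1 -151.4] tip [   7.8 -151.7] F [ 0.9  -1.16  0.96] yaw 75.5 ydir [ 0.062 -0.044 -0.997] q6 -0.07
[ 252.61878467 -204.41107562]
```

View pics/wrist23.png

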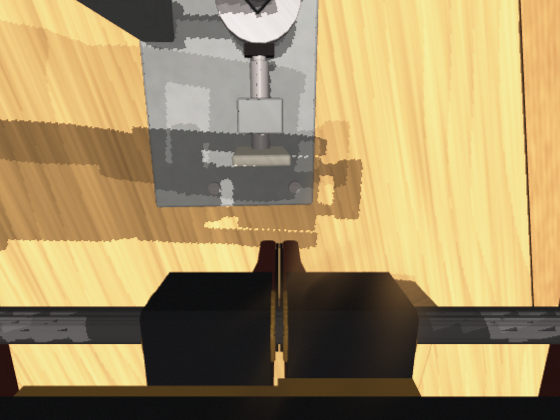

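View pics/scene23z.png

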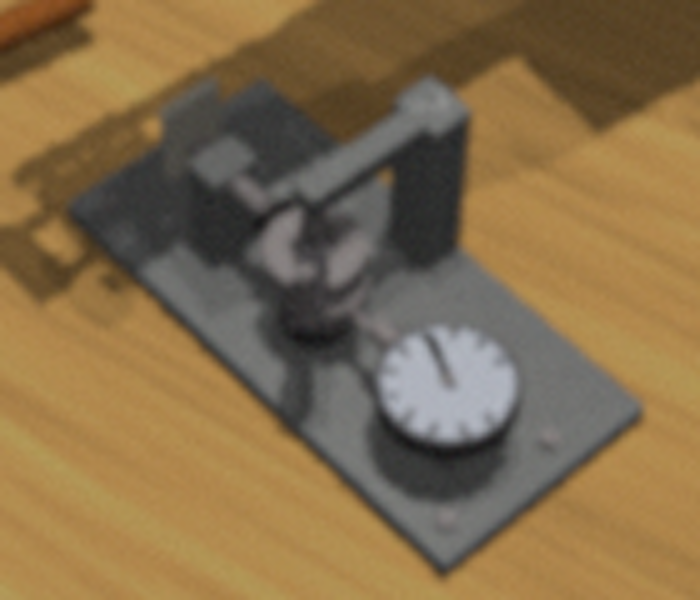

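```bash
python3 -c "
from h import *
W=load('wrist','23')
for p in [(234,164),(262,164),(290,163)]: print(loc(ray(W,p,.125))*1e3)
needle2('scene','19');needle2('scene','23')
a=cv2.imread('pics/scene19.png').astype(int)[228:258,283:316];b=cv2.imread('pics/scene23.png').astype(int)[228:258,283:316];print('dial diff mean/max',abs(a-b).mean(),abs(a-b).max())
"
```

```text
[ -16.17168019 -113.48117077]
[   2.66181032 -113.59649568]
[  21.7055691  -113.03130869]
scene 19 reading 3.528 len 1970
scene 23 reading 3.556 len 1993
dial diff mean/max 1.8 24
```

Emit:
jog_arm(
  motion=[
    {"tx": 0.004, "ty": 0.012, "tz": 0.005, "spin": 0, "jaw": 0},
    {"tx": 0.007, "ty": 0.025, "tz": 0.005, "spin": 0, "jaw": 0},
    {"tx": 0.007, "ty": 0.025, "tz": 0.005, "spin": 0, "jaw": 0},
    {"tx": 0.007, "ty": 0.025, "tz": 0.005, "spin": 0, "jaw": 0},
    {"tx": 0.007, "ty": 0.025, "tz": 0.005, "spin": 0, "jaw": 0},
    {"tx": 0.007, "ty": 0.025, "tz": 0, "spin": 0, "jaw": 0},
    {"tx": 0, "ty": 0, "tz": 0, "spin": 0, "jaw": 0},
  ],
)

```text
clock: 14.3
tool_pos: [0.5817, -0.0388, 0.2231]
tcp_rot: [[-0.254, 0.04, 0.966], [-0.967, -0.037, -0.253], [0.026, -0.999, 0.048]]
ft_force: [0.2, 0.8, 0.5]
grip_width: 0.0005
```

```bash
python3 -c "
from h import *
st(); snap('24',('wrist',)); wz('24')"
```

```text
t 14.3 tcp [ 0.5817 -0.0388  0.2231] loc [ 1.9 -0.3] tip [ 2.4 -0.6] F [0.2 0.8 0.5] yaw 75.3 ydir [ 0.04  -0.037 -0.999] q6 0.21
crop origin 175 0
```

View pics/wrist24.png

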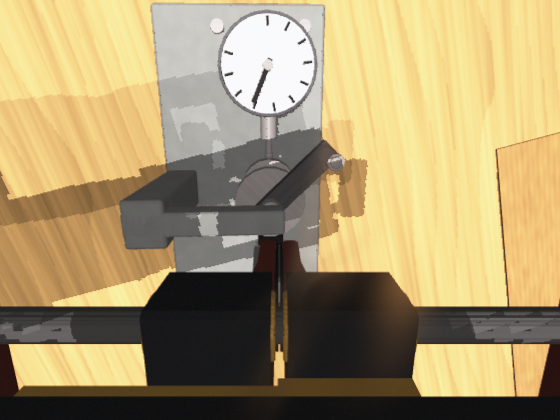

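View pics/w24z.png

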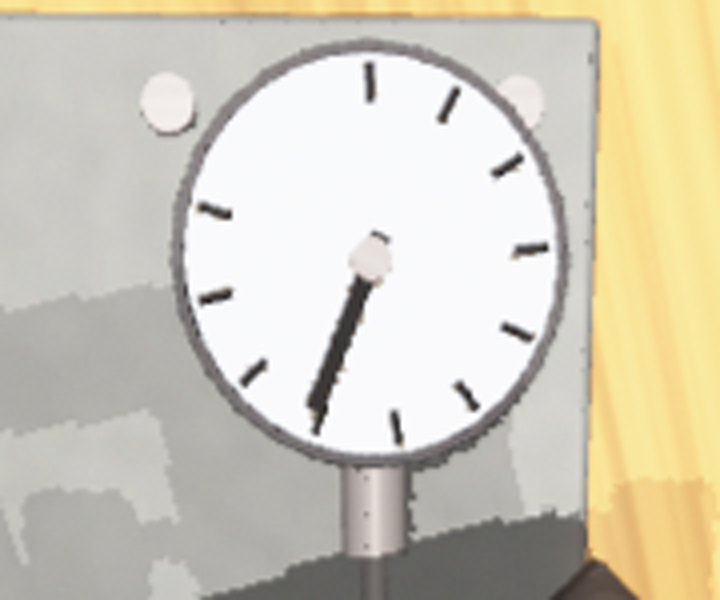

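Run:
```python
from h import *
f=lambda p:(175+p[0]/4-.4,p[1]/4-.4)
wn('24',f((380,234)),f((316,405)));wn('24',f((371,259)),f((316,405)));wn('24',f((371,259)),f((317,420)))
l=loc(ray(load('wrist','24'),(336,162),.144))*1e3-[1.5,-2]; print(l,np.hypot(*l),np.arctan2(l[1],l[0]))
```

```text
wrist reading 3.533 hub loc [  2.9 111.8]
wrist reading 3.535 hub loc [  1.1 107.2]
wrist reading 3.497 hub loc [  1.1 107.2]
[43.41489517 41.41557578] 60.00085866183689 0.761834114977891
```

```bash
python3 -c "
from rig import ctrl
print(ctrl.close_job())"
```

```text
the job is handed in; nothing more can be done
None
```

I turned the shaft by pushing the closed fingers against the side of the crank pin, with about 8 N at most. It is left at the gauge's peak with the brake pressed on. The job was handed in at about 14.4 s; no verdict is reported.

- **Shaft:** I fitted the cam shape to four needle readings, which put the peak at about 0.762 rad with a highest reading of about 3.54 mm. I did not push past the peak to confirm it. The last wrist picture, taken after the brake work, showed the pin at 0.762 rad and the needle at about 3.53 mm.
- **Brake:** The pad met the flange after about 12 mm. The push along the tab rose to about 15 N (13.6 N once stopped), inside the 11 to 17 N band. The tab stayed about 17 mm in after I let go, and the gripper was lifted clear before I handed in.
- **Disagreements:**
  - Part-way round, the scene and side cameras read the needle 0.2 to 0.4 mm higher than the wrist camera, because ticks blurred into the needle. I used the wrist camera, whose tick positions matched.
  - The task gives the peak as about 3.6 mm; my fit gave 3.54 mm.
  - While pushing the tab, the fingers sat about 6 mm off its centre, with a few newtons of vertical rubbing.
- **Not checked:** I did not aim a final picture at the tools. The arm never came down near them and nothing I saw suggested contact.

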